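# Find the bent monitor base with a straightedge

### The job

One of the two monitor-stand bases under the desk lamp is bent across its middle: find it with the yellow spirit level as a straightedge. Stand the level upright on its narrow edge lengthwise along the middle of a base, let go of it, and press gently with a fingertip on top of its near end, close to the tip, then likewise on its far end: on the flat base it sits still, on the bent one it rocks; if it sits still, try the other base. Once it has rocked both ways, leave it standing on the bent base, let go, and do not shift the bases, hit the lamp or disturb the other things on the desk.

Things in the scene. Friction and masses are not known exactly. Their poses are not given: they have to be found in the camera images.
- level_mid (a point): Centre of the spirit level that serves as straightedge: a yellow box-section bar with black end caps and green vials, 230 mm long (x axis), 22 mm thick (y), 40 mm high (z), about 0.26 kg, standing upright on its 22 mm wide edge. The point is the middle of the bar, 20 mm above its underside. It may be laid either way round.
- level_end1 (a point): Middle of the top edge at one end of the level: 115 mm along +x from its centre, 20 mm above it (40 mm above its underside).
- level_end2 (a point): The same at the other end of the level: 115 mm along -x from its centre, 20 mm above it.
- base_a: Grey steel monitor-stand base plate, 200 mm long (x, away from the robot), 150 wide (y), 6 mm plate on rubber feet, 1.4 kg, loose; origin at desk level under its middle. Of base_a and base_b, alike, one is flat, its face 9 mm above the desk; the other is bent: face 9 mm up at both short edges, rising evenly to a crest 13 mm up, level for 15 mm either side of the middle. The test shows which.
- base_b: The other base plate, same size and frame as base_a. On the bent one a push of 1 to 3 N on an end of the level tips it 0.047 rad that way (that end goes down about 5 mm, the other rises about 6 mm); on the flat one neither end moves by 1 mm.
- lamp_bar (a point): Middle of the underside of the lamp's LED bar, 212 mm above the desk, over the far ends of both bases. The bar is fixed: 500 mm long (y), 40 deep (x), 18 thick; from its middle an arm rises away from the robot to a post 170 mm beyond, on a round foot 170 mm across. No room for an upright gripper over the level's far end: reach in from the robot's side, the tool leaning back 35 to 45 degrees.
- screwdriver: Screwdriver, 160 mm long, lying in the gap between the bases; leave it.
- column: Grey monitor column, 230 x 56 x 36 mm with a 100 mm square black head plate, lying left of the bases; leave it.
- mug: White mug, 82 mm across, 95 mm high; leave it.
- mouse: Black computer mouse, 110 x 62 x 34 mm; leave it.
- notes: Pad of sticky notes, 76 mm square, 18 mm high; leave it.
- marker: Whiteboard marker, 128 mm long, 19 mm thick; leave it.
- screwdish: Steel dish of thumbscrews, 72 mm across, 22 mm high; leave it.
There are look-alikes about, which are no part of the job. What is shaped like the part that bears level_mid but purple is not meant.

How it is judged:
On the way, in this order (a step that is already met when the one before it is completed fails the run):
1. the level stands upright lengthwise along the middle of the bent base, let go and at rest (((x of level_mid in the frame of base_a between -0.028 and 0.028 m and y of level_mid in the frame of base_a between -0.045 and 0.045 m and angle between the x axis of level_mid and the x axis of base_a, either way round below 0.22 rad and contact force between level and base_a above 0.5 N) or (x of level_mid in the frame of base_b between -0.028 and 0.028 m and y of level_mid in the frame of base_b between -0.045 and 0.045 m and angle between the x axis of level_mid and the x axis of base_b, either way round below 0.22 rad and contact force between level and base_b above 0.5 N)) and height (world z) of level_mid between 0.031 and 0.04 m and angle between level_mid's own z axis and vertical below 0.12 rad and contact force between each of the fingers, the arm and level below 0.2 N and linear speed of level below 0.02 m/s and angular speed of level below 0.15 rad/s), for 0.3 s.
2. a fingertip presses the level's near end (close to its end) and it rocks that way, the far end rising (((x of level_mid in the frame of base_a between -0.028 and 0.028 m and y of level_mid in the frame of base_a between -0.045 and 0.045 m and angle between the x axis of level_mid and the x axis of base_a, either way round below 0.22 rad and contact force between level and base_a above 0.5 N) or (x of level_mid in the frame of base_b between -0.028 and 0.028 m and y of level_mid in the frame of base_b between -0.045 and 0.045 m and angle between the x axis of level_mid and the x axis of base_b, either way round below 0.22 rad and contact force between level and base_b above 0.5 N)) and height (world z) of level_mid between 0.031 and 0.04 m and angle between level_mid's own z axis and vertical below 0.12 rad and contact force between the fingers and level above 1.5 N and ((x of level_end1 in the frame of base_a below -0.05 m and height (world z) of level_end2 above 0.0562 m and horizontal distance between the grasp point and level_end1 below 0.055 m) or (x of level_end2 in the frame of base_a below -0.05 m and height (world z) of level_end1 above 0.0562 m and horizontal distance between the grasp point and level_end2 below 0.055 m))), for 0.15 s.
3. a fingertip presses the level's far end (close to its end), under the lamp, and it rocks the other way, the near end rising (((x of level_mid in the frame of base_a between -0.028 and 0.028 m and y of level_mid in the frame of base_a between -0.045 and 0.045 m and angle between the x axis of level_mid and the x axis of base_a, either way round below 0.22 rad and contact force between level and base_a above 0.5 N) or (x of level_mid in the frame of base_b between -0.028 and 0.028 m and y of level_mid in the frame of base_b between -0.045 and 0.045 m and angle between the x axis of level_mid and the x axis of base_b, either way round below 0.22 rad and contact force between level and base_b above 0.5 N)) and height (world z) of level_mid between 0.031 and 0.04 m and angle between level_mid's own z axis and vertical below 0.12 rad and contact force between the fingers and level above 1.5 N and ((x of level_end1 in the frame of base_a above 0.05 m and height (world z) of level_end2 above 0.0562 m and horizontal distance between the grasp point and level_end1 below 0.055 m) or (x of level_end2 in the frame of base_a above 0.05 m and height (world z) of level_end1 above 0.0562 m and horizontal distance between the grasp point and level_end2 below 0.055 m))), for 0.15 s.
At the end, for the whole second after the job is handed in: The level stands upright on the bent base, let go and standing still (it may still be settling by a degree or two): its centre within 28 mm of the base's middle along its length and 45 mm across, within 0.22 rad of the base's length (((x of level_mid in the frame of base_a between -0.028 and 0.028 m and y of level_mid in the frame of base_a between -0.045 and 0.045 m and angle between the x axis of level_mid and the x axis of base_a, either way round below 0.22 rad and contact force between level and base_a above 0.5 N) or (x of level_mid in the frame of base_b between -0.028 and 0.028 m and y of level_mid in the frame of base_b between -0.045 and 0.045 m and angle between the x axis of level_mid and the x axis of base_b, either way round below 0.22 rad and contact force between level and base_b above 0.5 N)) and height (world z) of level_mid between 0.031 and 0.04 m and angle between level_mid's own z axis and vertical below 0.12 rad and contact force between each of the fingers, the arm and level below 0.2 N and linear speed of level below 0.04 m/s and angular speed of level below 0.6 rad/s); the robot touches nothing.
It fails at once if the level is dropped or pressed hard on a base (over 45 N) (contact force between level and base_a above 45 N or contact force between level and base_b above 45 N).
It fails at once if the lamp is hit (over 6 N) (contact force between any of the arm, the fingers, level and lamp above 6 N).
It fails at once if a base is shifted by more than 25 mm (distance of any of base_a, base_b from where it was at the start of the episode above 0.025 m).
It fails at once if another thing on the desk is moved by more than 30 mm (distance of any of screwdriver, column, mug, mouse, notes, marker, screwdish from where it was at the start of the episode above 0.03 m).
It also fails if it takes over 72 s, if anything falls off the work surface, if the arm or the gripper's body presses on something with over 40 N, if the wrist force passes 120 N, or if a joint passes its speed limit or range.

### The arm

A 7-joint arm with a two-finger parallel gripper is mounted at the origin on the work surface. World frame = base frame: x ahead of the robot, y to its left, z up, the work surface at z = 0. Lengths are in m, angles in rad, forces in N, time in s.
With the tool pointing down it reaches from about 0.4 to 0.85 m from the base axis. Payload 10.4 kg.
Tool frame: the origin (TCP) lies between the finger pads; the fingertips stand 22 mm ahead of it and the grasp point (between the pads) lies 3 mm ahead of it; z points along the fingers, y is the line along which they close (so a half turn about z gives the same grasp; the last joint's range is limited). The gripper opens to 85 mm and grips with 20 to 120 N. Pads are 22 mm wide; open, the fingers measure 114 mm over their backs; the gripper's body (76 mm by 85 mm) begins 54 mm behind the grasp point. The pads swing forward as they close: fully open they stand 13 mm farther back than shut.
Start: joints at [-1.258, 0.332, -0.065, 1.46, 0.022, 1.35, -0.088], TCP at [0.206, 0.59, 0.226] pointing down, gripper open.
Joint ranges: [-2.6, 2.6], [-0.5, 2.12], [-1.47, 1.34], [0.16, 2.42], [-1.27, 4.41], [0.06, 2.06], [-2.6, 2.6]. Speed limits (rad/s): [2.22, 2.22, 2.79, 2.79, 3.14, 3.14, 3.14].

### API

Orientations are given as a unit quaternion [x, y, z, w].
In Python, from workcell import manip, camera, ticket, boxes_of, outline_of gives the robot as it stands.
- The arm moves only by the tool carry_out, never from a script. Its argument "deltas" is a list of rows, each a list of 5 numbers: the shift along the tool's x, y, z as a fraction of full scale, then the turn about the tool's z as a fraction of full scale, then the opening, from -1 (shut) to 1 (fully open), so that 0 is half open. In form: [[tx, ty, tz, spin, gripper], ...]. A call has 1 to 20 rows; each row is the pose to reach, as a shift and turn from the pose commanded when the call began, along the tool's axes at that moment; what a row does not reach only later rows make up. Full scale, the value 1, is 150 mm for a shift and 30 degrees for a turn. A row lasts 1/8 s, in which the tool goes at most 62.5 mm and 10.7 degrees, less where a joint would pass 70% of its speed; a pose out of reach is approached as far as the arm can. A call with a number of a shift or a turn outside -1 to 1 is refused whole. A call with a gripper value outside its range is refused whole. The fingers move at their own pace and stop on an object; "force" is the grip in N (left out, the last holds). Time passes only in rows, so rows that repeat a pose let the fingers close. It gives the time, the measured TCP pose, the force, the opening and the grip force at its end, in the units of the state.
- manip.get_obs(): the state, without advancing time (a new reading comes with each control period).
- camera(name): name is "side" or "top"; returns a dict with "img" (400x640x3 uint8, red, green, blue), "depth" (400x640 float32, m along the optical axis (not along the pixel's ray), 0 where there is no reading), "vertical_fov" (degrees; the focal length in pixels is half the picture's height over the tangent of half this angle, whatever the lens; pixels are square), "cx", "cy" (the principal point, pixels), "R" (3x3) and "t" (3): a world point X has camera coordinates R X + t. Camera axes: x right, y down, z forward; pixel columns grow to the right and rows downward; lengths in m; the calibration is good to about 2 mm. A picture is of the moment at which its call begins.
- ticket.hand_in(): hands the job in; it is judged then, once.
Trained networks look in a picture, given as the dict that the camera call returned (one of the last four; its "shot" number tells which), for a name from the list of things; names that differ only in an ending like _2 or _b are one class to them, and where a whole thing is asked for, a point or a joint stands for the part that bears it (a point fixed in the world has none). Each returns a list of dicts, best first, with "conf" (0 to 1); they miss things now and then, are a little off and sometimes report something else, mostly with a low value. They report only what shows in the picture. A call takes as long as a camera call. They do not tell look-alikes from the thing itself.
- boxes_of(query, picture): "position" ([x, y, z] in m, in world coordinates, good to about 4 mm: the middle of the surface that is visible of it).
- outline_of(query, picture): "region" (400x640 bool, what is visible of it).
The state is a dict: "clock": time; "joint_pos": joint angles; "joint_velocities": joint speeds; "tau": joint torques, N m; "position": TCP position; "ee_rot": TCP orientation; "ft_force": force on the tool from outside, world axes, zero at the start; "torque": the same for the moment, N m; "grip_width": opening from 0.0 (shut) to 1.0 (fully open); "grasp_force": force on a finger pad.
Only numpy, scipy, OpenCV 4.12 (cv2) and the standard library are available. Lean on these libraries where they do the work, as an engineer would, in place of code of your own. Each camera call takes 0.05 s, during which the arm holds its last target. There are 200 camera calls.

## Working session

There is one attempt and no reset: what is moved stays moved. The work goes in short steps, Python scripts to look and compute and a tool call to move; the robot and the scene stay as the last step left them, time stands still between calls to the robot, and variables do not carry over. Pictures are saved under pics/ and viewed, at most 10 in all, crops included, and the job is handed in when it is done.

Besides the shell and the picture viewer there is one more tool, called by a JSON object that holds its "method" and its "body", one argument or row to a line. carry_out: Moves the arm, as the interface text tells. Its arguments: {"type":"object","properties":{"deltas":{"type":"array","items":{"type":"array","items":{"type":"number"}}},"force":{"type":"number"}},"required":["deltas"]}

```bash
mkdir -p pics; cat > h.py <<'E'
import numpy as np, cv2
from workcell import manip, camera, ticket, boxes_of, outline_of
def cloud(p):
    h,w=p["depth"].shape; f=h/2/np.tan(np.radians(p["vertical_fov"]/2))
    v,u=np.mgrid[:h,:w]; d=p["depth"]
    c=np.stack([(u-p["cx"])/f*d,(v-p["cy"])/f*d,d],-1)
    return (c-p["t"])@p["R"]
def save(p,n,box=None,s=1):
    i=p["img"][:,:,::-1]
    if box: i=i[box[1]:box[3],box[0]:box[2]]
    cv2.imwrite("pics/"+n,cv2.resize(i,None,fx=s,fy=s,interpolation=cv2.INTER_CUBIC))
E
python3 - <<'E'
from h import *
for n in ["top","side"]:
    p=camera(n); save(p,n+"0.png"); np.savez(n+"0.npz",c=cloud(p),i=p["img"])
    print(n,"cam at",-p["R"].T@p["t"])
    for q in ["level_mid","base_a","screwdriver","column","mug","mouse","notes","marker","screwdish"]:
        print(q,[(round(b["conf"],2),np.round(b["position"],3).tolist()) for b in boxes_of(q,p)])
o=manip.get_obs(); print({k:np.round(v,3).tolist() for k,v in o.items()})
E
```

```text
top cam at [ 0.17170941 -0.04886552  1.65255825]
level_mid [(0.63, [0.51, -0.292, 0.038]), (0.57, [0.531, 0.447, 0.033])]
base_a [(0.71, [0.555, -0.038, 0.015]), (0.69, [0.534, 0.197, 0.007])]
screwdriver [(0.5, [0.524, 0.076, 0.02])]
column [(0.75, [0.533, 0.449, 0.031])]
mug [(0.86, [0.578, -0.476, 0.044]), (0.4, [0.404, -0.479, 0.033])]
mouse [(0.56, [0.406, -0.479, 0.035])]
notes [(0.88, [0.74, -0.265, 0.02]), (0.34, [0.533, 0.194, 0.011])]
marker [(0.68, [0.362, 0.343, 0.018])]
screwdish [(0.7, [0.52, 0.077, 0.024]), (0.54, [0.722, 0.403, 0.01])]
side cam at [0.3979746  1.08220554 0.77243228]
level_mid [(0.59, [0.24, -0.293, 0.031]), (0.58, [0.518, -0.286, 0.028])]
base_a [(0.63, [0.558, -0.026, 0.012]), (0.6, [0.537, 0.208, 0.006])]
screwdriver [(0.77, [0.519, 0.086, 0.014])]
column [(0.89, [0.534, 0.459, 0.037]), (0.26, [0.574, -0.444, 0.065])]
mug [(0.84, [0.576, -0.446, 0.068]), (0.38, [0.534, 0.456, 0.035])]
mouse [(0.74, [0.412, -0.457, 0.024])]
notes [(0.66, [0.77, -0.255, 0.017]), (0.31, [0.515, -0.286, 0.029])]
marker [(0.85, [0.361, 0.351, 0.016])]
screwdish [(0.75, [0.713, 0.385, 0.011]), (0.53, [0.556, -0.026, 0.01])]
{'clock': 1.0, 'joint_pos': [-1.258, 0.332, -0.065, 1.46, 0.022, 1.35, -0.088], 'joint_velocities': [-0.0, -0.001, 0.001, -0.001, -0.001, -0.0, 0.0], 'tau': [0.001, -62.523, 0.049, -39.184, 0.017, 0.002, 0.0], 'position': [0.206, 0.59, 0.226], 'ee_rot': [0.167, 0.986, 0.0, -0.0], 'ft_force': [-0.0, -0.043, -0.046], 'torque': [-0.014, 0.012, -0.032], 'grasp_force': 0.0, 'grip_width': 0.998}
```

View pics/top0.png

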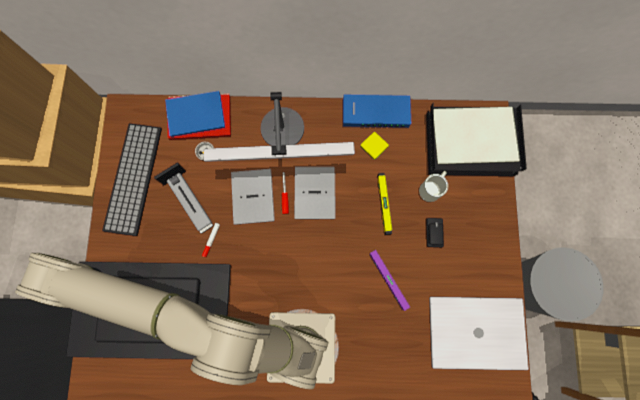

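View pics/side0.png

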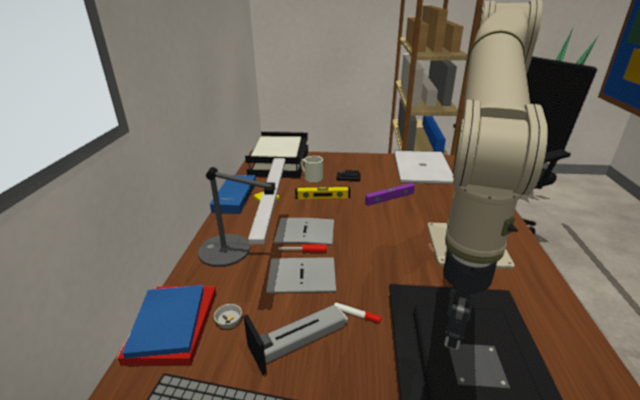

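```bash
python3 - <<'E'
from h import *
p=camera("top"); c=cloud(p); save(p,"lev.png",(330,120,450,320),3)
s=camera("side"); cs=cloud(s)
for n,pp,cc in (("top",p,c),("side",s,cs)):
  for b in outline_and for outline_and in []: pass
  for b in outline_of("base_a",pp)[:2]:
    P=cc[b["region"]&(pp["depth"]>0)]; P=P[(P[:,2]<.03)&(P[:,2]>0.003)]
    r=cv2.minAreaRect(P[:,:2].astype(np.float32)*1000)
    m=np.median(P,0); bins=np.linspace(.43,.66,13)
    print(n,"base",r,len(P),[round(float(np.median(P[(P[:,0]>=a)&(P[:,0]<a+.02),2]))*1000,1) for a in bins if ((P[:,0]>=a)&(P[:,0]<a+.02)).sum()>5])
  m=(abs(cc[...,2]-.228)<.02)&(cc[...,0]>.55)&(cc[...,0]<.9)&(abs(cc[...,1]-.08)<.32)&(pp["depth"]>0)
  P=cc[m]; 
  if len(P)>10:
    print(n,"lamp",cv2.minAreaRect(P[:,:2].astype(np.float32)*1000),np.percentile(P[:,2],[2,50,98]))
    for y in (-.1,-.05,0,.05,.1,.15,.2,.25):
      q=P[abs(P[:,1]-y)<.012]
      if len(q): print(y,np.percentile(q[:,0],[2,98]).round(3),end=" ")
    print()
  hsv=cv2.cvtColor(pp["img"],cv2.COLOR_RGB2HSV)
  m=(abs(cc[...,0]-.51)<.15)&(abs(cc[...,1]+.29)<.05)&(cc[...,2]>.03)&(cc[...,2]<.06)
  P=cc[m]; print(n,"level",cv2.minAreaRect(P[:,:2].astype(np.float32)*1000),np.percentile(P[:,2],[5,50,95]),len(P))
  # desk
  m=(abs(cc[...,0]-.4)<.03)&(abs(cc[...,1]-.1)<.1); print("desk z",np.median(cc[m][:,2]))
# gripper geometry from side
o=manip.get_obs()["position"]
q=cs[(abs(cs[...,0]-o[0])<.15)&(abs(cs[...,1]-o[1])<.15)&(s["depth"]>0)]
for z in np.arange(.19,.6,.02):
  k=q[abs(q[:,2]-z)<.01]
  if len(k)>3: print(round(z-o[2],3),(np.array([k[:,:2].min(0),k[:,:2].max(0)])-o[:2]).round(3).tolist())
E
```

```text
File "<stdin>", line 5
    for b in outline_and for outline_and in []: pass
                         ^^^
SyntaxError: invalid syntax
```

```bash
cat > m.py <<'E'
from h import *
p=camera("top"); c=cloud(p); save(p,"lev.png",(330,120,450,320),3)
s=camera("side"); cs=cloud(s)
for n,pp,cc in (("top",p,c),("side",s,cs)):
  for b in outline_of("base_a",pp)[:2]:
    P=cc[b["region"]&(pp["depth"]>0)]; P=P[(P[:,2]<.03)&(P[:,2]>0.003)]
    r=cv2.minAreaRect(P[:,:2].astype(np.float32)*1000)
    bins=np.linspace(.43,.66,13)
    print(n,"base",r,len(P),[round(float(np.median(P[(P[:,0]>=a)&(P[:,0]<a+.02),2]))*1000,1) for a in bins if ((P[:,0]>=a)&(P[:,0]<a+.02)).sum()>5])
  m=(abs(cc[...,2]-.228)<.02)&(cc[...,0]>.55)&(cc[...,0]<.9)&(abs(cc[...,1]-.08)<.32)&(pp["depth"]>0)
  P=cc[m]
  if len(P)>10:
    print(n,"lamp",cv2.minAreaRect(P[:,:2].astype(np.float32)*1000),np.percentile(P[:,2],[2,50,98]))
    for y in (-.1,-.05,0,.05,.1,.15,.2,.25):
      q=P[abs(P[:,1]-y)<.012]
      if len(q): print(y,np.percentile(q[:,0],[2,98]).round(3),end=" ")
    print()
  m=(abs(cc[...,0]-.51)<.15)&(abs(cc[...,1]+.29)<.05)&(cc[...,2]>.03)&(cc[...,2]<.06)
  P=cc[m]; print(n,"level",cv2.minAreaRect(P[:,:2].astype(np.float32)*1000),np.percentile(P[:,2],[5,50,95]),len(P))
  m=(abs(cc[...,0]-.4)<.03)&(abs(cc[...,1]-.1)<.1); print("desk z",np.median(cc[m][:,2]))
o=manip.get_obs()["position"]
q=cs[(abs(cs[...,0]-o[0])<.15)&(abs(cs[...,1]-o[1])<.15)&(s["depth"]>0)]
for z in np.arange(.19,.6,.02):
  k=q[abs(q[:,2]-z)<.01]
  if len(k)>3: print(round(z-o[2],3),(np.array([k[:,:2].min(0),k[:,:2].max(0)])-o[:2]).round(3).tolist())
E
python3 m.py
```

```text
top base ((557.2942504882812, -33.135414123535156), (200.29595947265625, 149.8065185546875), 0.9649171233177185) 1903 [8.3, 8.9, 9.4, 9.6, 11.2, 11.3, 11.4, 10.7, 9.4, 8.4, 7.6]
top base ((536.503662109375, 200.93679809570312), (206.31802368164062, 155.04873657226562), 6.649570941925049) 1809 [7.5, 7.8, 8.3, 8.1, 8.1, 7.7, 7.8, 8.1, 7.8, 8.6, 8.1]
top lamp ((716.1593627929688, 89.98100280761719), (190.73863220214844, 498.08758544921875), 3.807790756225586) [0.21459745 0.22803691 0.2453687 ]
-0.1 [0.636 0.673] -0.05 [0.631 0.672] 0 [0.628 0.668] 0.05 [0.625 0.663] 0.1 [0.621 0.811] 0.15 [0.619 0.657] 0.2 [0.615 0.654] 0.25 [0.612 0.65 ] 
top level ((514.802490234375, -293.2301940917969), (231.92794799804688, 24.5750732421875), 6.485478401184082) [0.03208586 0.03835407 0.04530866] 384
desk z -0.0015308662400029993
side base ((558.8592529296875, -16.31702423095703), (202.39906311035156, 193.89898681640625), 1.371373176574707) 1417 [9.4, 9.9, 11.2, 11.7, 12.5, 13.2, 12.8, 12.0, 11.1, 10.4, 9.5]
side base ((539.23046875, 199.92022705078125), (199.4036865234375, 156.7158203125), 5.97678947
[... 585 characters left out ...]
, 0.057]]
0.044 [[-0.003, -0.043], [0.028, 0.058]]
0.064 [[0.006, 0.038], [0.036, 0.075]]
0.084 [[-0.004, -0.032], [0.037, 0.075]]
0.104 [[-0.013, 0.005], [0.036, 0.072]]
0.124 [[-0.001, 0.011], [0.035, 0.07]]
0.144 [[-0.032, -0.008], [0.039, 0.041]]
0.164 [[-0.033, -0.006], [0.039, 0.041]]
0.184 [[-0.033, -0.012], [0.039, 0.043]]
0.204 [[-0.037, -0.019], [0.044, 0.046]]
0.224 [[-0.038, -0.014], [0.043, 0.044]]
0.244 [[-0.037, -0.009], [0.042, 0.045]]
0.264 [[-0.035, -0.011], [0.042, 0.045]]
0.284 [[-0.035, -0.008], [0.042, 0.044]]
0.304 [[-0.038, -0.014], [0.054, 0.047]]
0.324 [[-0.035, -0.032], [0.058, 0.06]]
0.344 [[-0.033, -0.038], [0.059, 0.062]]
0.364 [[-0.035, -0.094], [0.058, 0.062]]
```

View pics/lev.png

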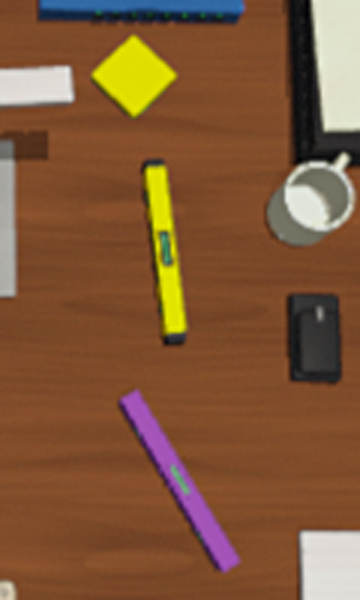

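The right-hand base (y≈-0.033) shows a 9→13→9 mm profile, so it is the bent one. The level is the yellow bar with black caps at (385,204). The purple bar (389,280) and the yellow notes (375,146) are look-alikes.

The moves give no tilt axis. I'll test in free space whether overreaching makes the tool lean.

{"method": "carry_out", "body": {
  "deltas": [
    [0,0.4,0,0,1],
    [0,0.8,0,0,1],
    [0,1,0,0,1],
    [0,1,0,0,1]
  ]
}}

```text
clock: 1.7
position: [0.2555, 0.7326, 0.2231]
ee_rot: [0.167, 0.986, -0.001, -0.0]
ft_force: [-0.1, -0.3, 0.3]
grip_width: 0.999
grasp_force: 0.0
```

{"method": "carry_out", "body": {
  "deltas": [
    [0,0.4,0,0,1],
    [0,0.8,0,0,1],
    [0,1,0,0,1],
    [0,1,0,0,1]
  ]
}}

```text
clock: 2.2
position: [0.3098, 0.8322, 0.2208]
ee_rot: [0.187, 0.982, 0.012, -0.006]
ft_force: [2.6, -1.5, -0.3]
grip_width: 0.999
grasp_force: 0.0
```

{"method": "carry_out", "body": {
  "deltas": [
    [0,0.4,0,0,1],
    [0,0.8,0,0,1],
    [0,1,0,0,1],
    [0,1,0,0,1]
  ]
}}

```text
clock: 2.7
position: [0.3237, 0.8628, 0.1928]
ee_rot: [0.188, 0.981, 0.039, -0.0]
ft_force: [0.6, 0.4, 0.4]
grip_width: 1.003
grasp_force: 0.0
```

```bash
python3 - <<'E'
from h import *
from scipy.spatial.transform import Rotation as R
o=manip.get_obs(); print({k:np.round(o[k],3).tolist() for k in("joint_pos","position","ee_rot")}); print(R.from_quat(o["ee_rot"]).as_matrix().round(3))
E
```

```text
{'joint_pos': [-1.324, 1.261, 1.262, 0.163, -1.235, 1.75, 0.025], 'position': [0.324, 0.863, 0.193], 'ee_rot': [0.188, 0.981, 0.039, -0.0]}
[[-0.929  0.369  0.015]
 [ 0.369  0.926  0.077]
 [ 0.015  0.077 -0.997]]
```

{"method": "carry_out", "body": {
  "deltas": [
    [0,-0.4,0,0,1],
    [0,-0.8,0,0,1],
    [0,-1,0,0,1],
    [0,-1,0,0,1]
  ]
}}

```text
clock: 3.2
position: [0.271, 0.7325, 0.1837]
ee_rot: [0.187, 0.981, 0.041, -0.001]
ft_force: [0.7, 0.8, 2.4]
grip_width: 1.003
grasp_force: 0.0
```

```bash
python3 - <<'E'
from h import *
from scipy.spatial.transform import Rotation as R
o=manip.get_obs(); print({k:np.round(o[k],3).tolist() for k in("joint_pos","position","ee_rot")}); print(R.from_quat(o["ee_rot"]).as_matrix().round(3))
E
```

```text
{'joint_pos': [-1.864, 0.998, 1.306, 1.147, -0.994, 1.527, 0.405], 'position': [0.271, 0.732, 0.184], 'ee_rot': [0.187, 0.981, 0.041, -0.001]}
[[-0.93   0.368  0.013]
 [ 0.368  0.926  0.08 ]
 [ 0.018  0.079 -0.997]]
```

The lean persists after coming back, so I can build it up by overreaching in +x. I'll travel over to the level's side first.

{"method": "carry_out", "body": {
  "deltas": [
    [-0.1,-0.1,-0.4,0,1],
    [-0.4,-0.45,-0.8,0,1],
    [-0.74,-0.86,-0.9,0,1],
    [-0.74,-0.86,-0.9,0,1]
  ]
}}

```text
clock: 3.7
position: [0.3267, 0.5602, 0.307]
ee_rot: [0.188, 0.981, 0.041, -0.002]
ft_force: [0.2, -0.5, 0.7]
grip_width: 0.999
grasp_force: 0.0
```

{"method": "carry_out", "body": {
  "deltas": [
    [-0.25,-0.28,0,0,1],
    [-0.5,-0.57,-0.1,0,1],
    [-0.74,-0.86,-0.1,0,1]
  ]
}}

```text
clock: 4.08
position: [0.3819, 0.3996, 0.3091]
ee_rot: [0.188, 0.981, 0.041, -0.002]
ft_force: [0.3, -2.0, 2.9]
grip_width: 1.003
grasp_force: 0.0
```

{"method": "carry_out", "body": {
  "deltas": [
    [-0.25,-0.28,0,0,1],
    [-0.5,-0.57,-0.1,0,1],
    [-0.74,-0.86,-0.1,0,1]
  ]
}}

```text
clock: 4.45
position: [0.4338, 0.2464, 0.312]
ee_rot: [0.185, 0.982, 0.042, -0.002]
ft_force: [0.6, 0.6, 0.3]
grip_width: 1.0
grasp_force: 0.0
```

{"method": "carry_out", "body": {
  "deltas": [
    [-0.25,-0.28,0,0,1],
    [-0.5,-0.57,-0.1,0,1],
    [-0.74,-0.86,-0.1,0,1]
  ]
}}

```text
clock: 4.82
position: [0.4901, 0.0832, 0.3151]
ee_rot: [0.187, 0.981, 0.042, -0.002]
ft_force: [0.6, 0.5, 0.6]
grip_width: 1.002
grasp_force: 0.0
```

{"method": "carry_out", "body": {
  "deltas": [
    [-0.25,-0.28,0,0,1],
    [-0.5,-0.57,-0.1,0,1],
    [-0.74,-0.86,-0.1,0,1]
  ]
}}

```text
clock: 5.2
position: [0.5217, -0.0719, 0.3236]
ee_rot: [0.186, 0.982, 0.04, 0.011]
ft_force: [-0.0, -0.1, -0.5]
grip_width: 0.999
grasp_force: 0.0
```

```bash
cat > t.py <<'E'
import sys
from h import *
from scipy.spatial.transform import Rotation as R
o=manip.get_obs(); M=R.from_quat(o["ee_rot"]).as_matrix()
print("t",round(o["clock"],2),"j",np.round(o["joint_pos"],2),"p",np.round(o["position"],4),"\n",M.round(3),"lean deg dir",np.degrees(np.arccos(-M[2,2])).round(1),np.degrees(np.arctan2(M[1,2],M[0,2])).round(0),"tooly yaw",np.degrees(np.arctan2(M[1,1],M[0,1])).round(1))
print("tip",(o["position"]+.022*M[:,2]).round(4),"f",np.round(o["ft_force"],2))
if len(sys.argv)>3:
  d=np.array(list(map(float,sys.argv[1:4])))  # world target
  print("frac",((M.T@(d-o["position"]))/.15).round(3))
E
python3 t.py 0.75 -0.25 0.32
```

```text
t 5.2 j [-1.62 -0.5   1.34  1.63  0.42  1.58  0.91] p [ 0.5217 -0.0719  0.3236] 
 [[-0.93   0.365  0.037]
 [ 0.367  0.927  0.075]
 [-0.007  0.083 -0.997]] lean deg dir 4.8 64.0 tooly yaw 68.5
tip [ 0.5225 -0.0702  0.3016] f [-0.04 -0.06 -0.53]
frac [-1.851 -0.548 -0.009]
```

{"method": "carry_out", "body": {
  "deltas": [
    [-0.3,-0.1,0,0,1],
    [-0.6,-0.2,0,0,1],
    [-0.95,-0.28,0,0,1],
    [-0.95,-0.28,0,0,1]
  ]
}}

```text
clock: 5.7
position: [0.5301, -0.1272, 0.3377]
ee_rot: [0.189, 0.981, 0.037, 0.038]
ft_force: [-0.2, 0.1, 0.7]
grip_width: 1.0
grasp_force: 0.0
```

```bash
python3 t.py 0.9 -0.25 0.32
```

```text
t 5.7 j [-1.54 -0.5   1.34  1.6   0.45  1.56  1.01] p [ 0.5301 -0.1272  0.3377] 
 [[-0.926  0.367  0.088]
 [ 0.373  0.926  0.059]
 [-0.06   0.087 -0.994]] lean deg dir 6.1 34.0 tooly yaw 68.4
tip [ 0.532  -0.126   0.3158] f [-0.15  0.14  0.7 ]
frac [-2.581  0.137  0.287]
```

```bash
cat > k.py <<'E'
import numpy as np, itertools
from scipy.spatial.transform import Rotation as R
from scipy.optimize import least_squares
S=[([-1.258,.332,-.065,1.46,.022,1.35,-.088],[.206,.59,.226],[.167,.986,0,0]),
([-1.324,1.261,1.262,.163,-1.235,1.75,.025],[.324,.863,.193],[.188,.981,.039,0]),
([-1.864,.998,1.306,1.147,-.994,1.527,.405],[.271,.732,.184],[.187,.981,.041,-.001]),
([-1.62,-.5,1.34,1.63,.42,1.58,.91],[.5217,-.0719,.3236],[.186,.982,.04,.011]),
([-1.54,-.5,1.34,1.6,.45,1.56,1.01],[.5301,-.1272,.3377],[.189,.981,.037,.038])]
def fk(q,s,x):
    d1,d3,d5,d7,a1,a3,a4,a6,o1,o7=x
    q=np.array(s)*q
    M=R.from_euler('z',q[0]+o1); p=M.apply([a1,0,d1])
    M=M*R.from_euler('y',q[1]); p=p+M.apply([a3,0,d3])
    M=M*R.from_euler('ZY',[q[2],q[3]]); p=p+M.apply([a4,0,d5])
    M=M*R.from_euler('ZY',[q[4],q[5]]); p=p+M.apply([a6,0,d7])
    return p,M*R.from_euler('z',q[6]+o7)
def res(x,s):
    return np.concatenate([np.r_[(fk(q,s,x)[0]-p),.5*(R.from_quat(r).inv()*fk(q,s,x)[1]).as_rotvec()] for q,p,r in S])
if __name__=="__main__":
    out=[]
    for s in itertools.product((1,-1),repeat=7):
        if s[1]<0 or s[3]<0 or s[5]<0: continue
        for o1 in (0,2.5):
          for o7 in (0,1.57,3.14,-1.57):
            f=least_squares(res,[.35,.4,.4,.25,0,0,0,0,o1,o7],args=(s,),max_nfev=30); out.append((f.cost,s,f.x))
    out.sort(key=lambda a:a[0])
    for c,s,x in out[:4]: print(c,s,x.round(4).tolist())
    c,s,x=out[0]; print(res(x,s).reshape(-1,6).round(4)); np.savez("k.npz",s=s,x=x)
E
time python3 k.py
```

```text
0.00031715038648169586 (-1, 1, -1, 1, -1, 1, -1) [0.4464, 0.4085, 0.5069, 0.537, 0.0103, -0.0187, -0.0378, 0.002, -0.0609, 1.5107]
0.00031715038648170003 (-1, 1, -1, 1, -1, 1, -1) [0.4464, 0.4085, 0.5069, 0.537, 0.0103, -0.0187, -0.0378, 0.002, -0.0609, 1.5107]
0.0003171503864817137 (-1, 1, -1, 1, -1, 1, -1) [0.4464, 0.4085, 0.5069, 0.537, 0.0103, -0.0187, -0.0378, 0.002, -0.0609, 1.5107]
0.00031715038648232947 (-1, 1, -1, 1, -1, 1, -1) [0.4464, 0.4085, 0.5069, 0.537, 0.0103, -0.0187, -0.0378, 0.002, -0.0609, 1.5107]
[[-0.0075  0.0043  0.0017 -0.0002 -0.0001 -0.0001]
 [-0.0073  0.0022  0.0016 -0.001  -0.002   0.0002]
 [ 0.0158  0.003  -0.0024 -0.0002 -0.0023  0.001 ]
 [-0.0127  0.0025 -0.0005  0.0003  0.0019  0.0024]
 [-0.0021 -0.0026 -0.0003  0.0041 -0.0021 -0.0036]]
real	0m21.264s
user	0m21.747s
sys	0m0.040s
```

```bash
cat > sim.py <<'E'
from k import *
z=np.load("k.npz"); s=z["s"]; x=z["x"]
lo=np.array([-2.6,-.5,-1.47,.16,-1.27,.06,-2.6]); hi=np.array([2.6,2.12,1.34,2.42,4.41,2.06,2.6])
def jac(q):
    p,M=fk(q,s,x); J=np.zeros((6,7))
    for i in range(7):
        d=q.copy(); d[i]+=1e-5; p2,M2=fk(d,s,x); J[:3,i]=(p2-p)/1e-5; J[3:,i]=(M2*M.inv()).as_rotvec()/1e-5
    return p,M,J
def solve(q,pt,Mt,lam=.05,it=4,w=.3):
    W=np.diag([1,1,1,w,w,w])
    for _ in range(it):
        p,M,J=jac(q); e=W@np.r_[pt-p,(Mt*M.inv()).as_rotvec()]; A=W@J
        q=np.clip(q+A.T@np.linalg.solve(A@A.T+lam**2*np.eye(6),e),lo,hi)
    return q
def go(q,d,spin=0,n=6,**kw):  # world shift, clipping like the robot
    p,M=fk(q,s,x)
    for k in range(1,n+1): q=solve(q,p+np.array(d)*k/n,M*R.from_euler('z',spin*k/n),**kw)
    return q
def rep(q):
    p,M=fk(q,s,x); m=M.as_matrix(); print(np.round(q,2),p.round(3),"lean",np.degrees(m[:2,2]).round(1),"yaw",np.degrees(np.arctan2(m[1,1],m[0,1])).round(0))
E
python3 - <<'E'
from sim import *
q=np.array(S[2][0])
for d in [(.055,-.172,.123),(.055,-.16,.003),(.055,-.16,.003),(.055,-.16,.003),(.055,-.16,.003),(.117,-.09,0)]: q=go(q,d); rep(q)
print("now")
q0=np.array(S[4][0])
for name,path in {"back+y":[(0,.15,0)]*4,"down":[(0,0,-.1),(0,-.1,0),(0,-.1,0)],"out":[(.1,0,0)]*3,"y-":[(0,-.1,0)]*4,"+y,out":[(0,.15,0),(.1,0,0),(.1,0,0),(.1,-.1,0),(0,-.15,0)],"in":[(-.1,0,0),(0,-.15,0),(0,-.15,0)]}.items():
    print(name); q=q0.copy()
    for d in path: q=go(q,d); rep(q)
print("spin")
for sp in (-.5,.5):
    q=q0.copy()
    for i in range(3): q=go(q,(0,0,0),sp); rep(q)
E
```

```text
[-1.94  0.61  1.34  1.38 -0.65  1.55  0.53] [0.335 0.566 0.301] lean [0.6 4.4] yaw 69.0
[-2.01  0.23  1.34  1.61 -0.28  1.43  0.56] [0.386 0.41  0.303] lean [0.3 4.3] yaw 69.0
[-1.92 -0.19  1.26  1.71  0.12  1.45  0.54] [0.441 0.25  0.306] lean [0.2 4.3] yaw 69.0
[-1.81 -0.34  1.34  1.68  0.27  1.5   0.74] [0.495 0.097 0.311] lean [0.5 4.4] yaw 70.0
[-1.85 -0.5   1.34  1.55  0.5   1.6   0.88] [ 0.555 -0.001  0.359] lean [5.2 1.6] yaw 77.0
[-2.13 -0.5   1.34  1.32  0.7   1.67  0.97] [0.652 0.046 0.475] lean [16.4 -1.7] yaw 90.0
now
back+y
[-1.63 -0.38  1.25  1.66  0.34  1.5   0.81] [0.528 0.02  0.337] lean [5.1 2.8] yaw 69.0
[-1.88 -0.17  1.34  1.63  0.16  1.44  0.68] [0.521 0.187 0.34 ] lean [5.6 3.1] yaw 71.0
[-1.65  0.32  1.25  1.47 -0.32  1.46  0.82] [0.521 0.337 0.34 ] lean [5.7 3.2] yaw 71.0
[-1.5   0.58  1.11  1.18 -0.52  1.54  0.71] [0.521 0.487 0.34 ] lean [5.7 3.2] yaw 71.0
down
[-1.51 -0.5   1.34  1.79  0.47  1.37  1.  ] [ 0.536 -0.108  0.252] lean [6.5 1.9] yaw 71.0
[-1.46 -0.5   1.34  1.73  0.5   1.38  1.17] [ 0.556 -0.164  0.284] lean [ 9.2 -0. ] yaw 77.0
[-1.44 -0.5   1
[... 1318 characters left out ...]
 1.34] [ 0.426 -0.283  0.334] lean [4.  1.2] yaw 69.0
[-1.31 -0.5   1.34  1.45  0.58  1.63  1.51] [ 0.485 -0.354  0.409] lean [ 7.9 -6.1] yaw 78.0
spin
[-1.54 -0.5   1.34  1.6   0.46  1.56  1.5 ] [ 0.528 -0.131  0.338] lean [5.1 2.3] yaw 97.0
[-1.55 -0.5   1.33  1.6   0.47  1.57  1.99] [ 0.528 -0.132  0.339] lean [5.  1.7] yaw 126.0
[-1.55 -0.5   1.33  1.6   0.48  1.57  2.49] [ 0.528 -0.133  0.34 ] lean [5.  1.2] yaw 154.0
[-1.5  -0.43  1.34  1.61  0.37  1.53  0.57] [ 0.531 -0.118  0.343] lean [5.7 2.8] yaw 41.0
[-1.43 -0.33  1.34  1.61  0.27  1.49  0.15] [ 0.533 -0.107  0.347] lean [6.2 2.8] yaw 14.0
[-1.33 -0.21  1.34  1.62  0.15  1.47 -0.24] [ 0.534 -0.105  0.347] lean [6.3 2.8] yaw -15.0
```

```bash
cat > plan.py <<'E'
from sim import *; import sys
def lean(q):
    p,M=fk(q,s,x); m=M.as_matrix(); return p,np.degrees(np.arcsin(m[:2,2]))
def safe(p): return p[2]>.3 and .3<p[0]<.66 and -.42<p[1]<.3 and p[2]<.75 and not(p[0]>.56 and p[2]<.42 and p[1]>-.2)
def cost(q):
    p,l=lean(q); return abs(l[0]-28)/10+abs(l[1])/6+abs(q[2])*1.2+max(0,.35+ -.5-q[1]+.0)*2+abs(p[0]-.5)*2+abs(p[1]+.2)*2
def run(q0,depth=8,beam=40):
    mv=[np.array(v)*.13 for v in [(1,0,0),(-1,0,0),(0,1,0),(0,-1,0),(0,0,1),(0,0,-1),(.7,0,.7),(-.7,0,-.7),(.7,0,-.7),(-.7,0,.7),(.7,.7,0),(-.7,-.7,0),(.7,-.7,0),(-.7,.7,0)]]
    B=[(cost(q0),q0,[])]; best=B[0]
    for _ in range(depth):
        N=[]
        for c,q,pa in B:
            for v in mv:
                q2=go(q,v,n=3,it=2); p,_l=lean(q2)
                if safe(p): N.append((cost(q2),q2,pa+[v.round(3).tolist()]))
        N.sort(key=lambda a:a[0]); B=[]
        for n in N:
            if all(np.abs(n[1]-b[1]).max()>.08 for b in B): B.append(n)
            if len(B)>=beam: break
        if B[0][0]<best[0]: best=B[0]
    return best
if __name__=="__main__":
    if len(sys.argv)>1: q0=np.array(list(map(float,sys.argv[1:8])))
    else:
        from workcell import manip; q0=np.array(manip.get_obs()["joint_pos"])
    c,q,pa=run(q0); print(round(c,2)); q=q0
    for v in pa: print(v,end=" "); q=go(q,v,n=3,it=2); rep(q)
E
(time python3 plan.py) 2>&1 | grep -v sys
python3 - <<'E'
from h import *
p=camera("side"); c=cloud(p); m=(abs(c[...,0]-.75)<.2)&(c[...,0]>.55)&(abs(c[...,1]-.1)<.12)&(c[...,2]>.25)&(c[...,2]<.6)&(p["depth"]>0)
P=c[m]
for a in np.arange(.55,.95,.05):
  k=P[abs(P[:,0]-a)<.025]
  if len(k): print(round(a,2),k[:,2].max().round(3),k[:,1].min().round(2),k[:,1].max().round(2))
E
```

```text
1.41
[-0.091, 0.0, 0.091] [-1.23 -0.5   0.99  1.57  0.41  1.76  1.  ] [ 0.438 -0.13   0.43 ] lean [4.4 1.3] yaw 68.0
[-0.091, 0.0, 0.091] [-1.06 -0.5   0.74  1.46  0.4   1.99  0.99] [ 0.349 -0.127  0.518] lean [ 2.8 -1.2] yaw 68.0
[-0.091, 0.0, 0.091] [-0.94 -0.5   0.56  1.27  0.38  2.06  1.  ] [ 0.345 -0.113  0.625] lean [12.1  0. ] yaw 69.0
[0.091, 0.0, 0.091] [-1.15 -0.12  1.13  0.83  0.12  2.06  1.27] [ 0.456 -0.114  0.72 ] lean [16.6 -1. ] yaw 69.0
[-0.13, 0.0, 0.0] [-0.91 -0.4   0.52  0.98  0.38  2.06  1.07] [ 0.392 -0.11   0.749] lean [23.7 -0.5] yaw 70.0
[0.0, 0.13, 0.0] [-0.88 -0.33  0.27  1.01  0.35  2.05  0.81] [0.392 0.02  0.749] lean [23.7 -0.5] yaw 70.0
[0.0, 0.13, 0.0] [-0.9  -0.2   0.06  0.95  0.35  2.05  0.58] [0.392 0.15  0.749] lean [23.7 -0.4] yaw 70.0
[0.091, -0.091, 0.0] [-0.82 -0.14  0.37  0.9   0.23  1.96  0.88] [0.483 0.059 0.749] lean [23.9 -0.5] yaw 70.0

real	0m13.722s
user	0m14.263s
0.65 0.26 0.07 0.1
0.7 0.273 0.08 0.1
0.75 0.285 0.09 0.1
0.8 0.304 0.08 0.12
0.85 0.296 0.08 0.11
```

{"method": "carry_out", "body": {
  "deltas": [
    [0.18,-0.06,-0.22,0,1],
    [0.35,-0.11,-0.44,0,1],
    [0.53,-0.17,-0.66,0,1]
  ]
}}

```text
clock: 6.12
position: [0.4374, -0.1262, 0.4301]
ee_rot: [0.188, 0.981, 0.037, 0.038]
ft_force: [0.8, -0.1, 0.2]
grip_width: 1.003
grasp_force: 0.0
```

{"method": "carry_out", "body": {
  "deltas": [
    [0.18,-0.06,-0.22,0,1],
    [0.35,-0.11,-0.44,0,1],
    [0.53,-0.17,-0.66,0,1]
  ]
}}

```text
clock: 6.5
position: [0.3454, -0.1261, 0.5216]
ee_rot: [0.188, 0.981, 0.037, 0.038]
ft_force: [0.8, -1.2, -0.1]
grip_width: 1.0
grasp_force: 0.0
```

{"method": "carry_out", "body": {
  "deltas": [
    [0.18,-0.06,-0.22,0,1],
    [0.35,-0.11,-0.44,0,1],
    [0.53,-0.17,-0.66,0,1]
  ]
}}

```text
clock: 6.88
position: [0.2784, -0.1268, 0.5846]
ee_rot: [0.189, 0.98, 0.035, 0.047]
ft_force: [-0.1, -0.6, 0.6]
grip_width: 0.997
grasp_force: 0.0
```

```bash
python3 t.py; python3 plan.py
```

```text
t 6.88 j [-0.34 -0.43  0.37  1.39  0.11  2.05  1.25] p [ 0.2784 -0.1268  0.5846] 
 [[-0.924  0.367  0.105]
 [ 0.374  0.926  0.051]
 [-0.079  0.087 -0.993]] lean deg dir 6.7 26.0 tooly yaw 68.4
tip [ 0.2807 -0.1256  0.5627] f [-0.11 -0.58  0.65]
0.75
[-0.091, 0.0, 0.091] [-0.32 -0.41  0.35  1.08  0.11  2.06  1.28] [ 0.327 -0.114  0.723] lean [21.2  0.2] yaw 69.0
[0.0, 0.13, 0.0] [-0.28 -0.41  0.03  1.12  0.09  2.06  0.99] [0.327 0.016 0.723] lean [21.2  0.2] yaw 69.0
[0.091, 0.091, 0.0] [-0.28 -0.21 -0.13  1.01  0.1   1.98  0.83] [0.418 0.107 0.723] lean [21.2  0.3] yaw 69.0
[0.13, 0.0, 0.0] [-0.26  0.05 -0.1   0.79  0.12  1.93  0.89] [0.548 0.106 0.722] lean [21.3  0.3] yaw 69.0
[0.091, -0.091, 0.0] [-0.09  0.25 -0.    0.58  0.01  1.93  1.09] [0.638 0.015 0.721] lean [21.6  0.3] yaw 69.0
[0.0, -0.13, 0.0] [ 0.18  0.29  0.05  0.52 -0.13  1.95  1.33] [ 0.638 -0.114  0.721] lean [21.7  0.2] yaw 69.0
[0.0, -0.13, 0.0] [ 0.44  0.45  0.06  0.31 -0.26  2.02  1.52] [ 0.637 -0.244  0.719] lean [22.3  0. ] yaw 69.0
[-0.13, 0.0, 0.0] [ 0.55  0.1   0.08  0.76 -0.28  1.96  1.67] [ 0.507 -0.244  0.719] lean [22.1  0.1] yaw 69.0
```

{"method": "carry_out", "body": {
  "deltas": [
    [0.18,-0.06,-0.22,0,1],
    [0.35,-0.11,-0.44,0,1],
    [0.53,-0.17,-0.66,0,1]
  ]
}}

```text
clock: 7.25
position: [0.2567, -0.1281, 0.5935]
ee_rot: [0.19, 0.98, 0.036, 0.048]
ft_force: [-0.2, 0.6, 0.7]
grip_width: 1.006
grasp_force: 0.0
```

{"method": "carry_out", "body": {
  "deltas": [
    [0.18,-0.06,-0.22,0,1],
    [0.35,-0.11,-0.44,0,1],
    [0.53,-0.17,-0.66,0,1]
  ]
}}

```text
clock: 7.62
position: [0.2353, -0.1815, 0.5881]
ee_rot: [0.193, 0.976, 0.082, 0.058]
ft_force: [-0.7, -0.8, 0.6]
grip_width: 0.997
grasp_force: 0.0
```

{"method": "carry_out", "body": {
  "deltas": [
    [0.18,-0.06,-0.22,0,1],
    [0.35,-0.11,-0.44,0,1],
    [0.53,-0.17,-0.66,0,1]
  ]
}}

```text
clock: 8.0
position: [0.1989, -0.2272, 0.5867]
ee_rot: [0.204, 0.97, 0.108, 0.083]
ft_force: [-2.0, 0.3, 3.0]
grip_width: 0.999
grasp_force: 0.0
```

```bash
python3 t.py 0.44 -0.12 0.6; python3 plan.py
```

```text
t 8.0 j [ 0.28 -0.37  0.42  1.37 -0.14  2.06  1.78] p [ 0.1989 -0.2272  0.5867] 
 [[-0.903  0.377  0.205]
 [ 0.413  0.894  0.176]
 [-0.117  0.243 -0.963]] lean deg dir 15.6 41.0 tooly yaw 67.1
tip [ 0.2034 -0.2233  0.5655] f [-1.96  0.32  2.96]
frac [-1.168  1.266  0.369]
0.44
[0.091, 0.0, 0.091] [ 0.25 -0.06  0.48  0.94 -0.3   2.06  1.7 ] [ 0.392 -0.213  0.697] lean [18.6  4.6] yaw 67.0
[0.091, 0.0, -0.091] [ 0.2  -0.07  0.39  1.17 -0.24  1.81  1.64] [ 0.483 -0.213  0.606] lean [18.6  4.6] yaw 67.0
[0.0, 0.0, 0.13] [ 0.33  0.19  0.48  0.6  -0.47  2.06  1.63] [ 0.516 -0.235  0.746] lean [22.7  1.7] yaw 67.0
[0.091, -0.091, 0.0] [ 0.64  0.55  0.44  0.16 -0.73  2.06  1.6 ] [ 0.623 -0.339  0.74 ] lean [26.6 -0.3] yaw 66.0
[-0.13, 0.0, 0.0] [ 0.59  0.22  0.48  0.62 -0.59  2.02  1.82] [ 0.494 -0.341  0.742] lean [26.1  0.2] yaw 66.0
[-0.091, 0.091, 0.0] [ 0.43 -0.11  0.4   0.93 -0.36  1.99  1.75] [ 0.403 -0.25   0.743] lean [26.   0.4] yaw 66.0
[0.091, 0.091, 0.0] [ 0.32 -0.1   0.15  0.93 -0.24  1.9   1.46] [ 0.494 -0.159  0.743] lean [26.1  0.4] yaw 66.0
```

```bash
python3 - <<'E'
import re
t=open("k.py").read()
t=t.replace("([-1.54,-.5,1.34,1.6,.45,1.56,1.01],[.5301,-.1272,.3377],[.189,.981,.037,.038])]","([-1.54,-.5,1.34,1.6,.45,1.56,1.01],[.5301,-.1272,.3377],[.189,.981,.037,.038]),\n([-.34,-.43,.37,1.39,.11,2.05,1.25],[.2784,-.1268,.5846],[.189,.98,.035,.047]),\n([.28,-.37,.42,1.37,-.14,2.06,1.78],[.1989,-.2272,.5867],[.204,.97,.108,.083])]\nimport os,json\nif os.path.exists('s.json'): S+=json.load(open('s.json'))")
t=t.replace("a6,o1,o7=x","a6,o1,o7,b1,b3,b4,b6=x")
for i in "1346": t=t.replace(f"[a{i},0,",f"[a{i},b{i},")
t=t[:t.index("if __name__")]+'''if __name__=="__main__":
    s=(-1,1,-1,1,-1,1,-1)
    f=least_squares(res,[.44,.41,.5,.45,0,0,0,0,-.06,1.51,0,0,0,0],args=(s,)); x=f.x
    print(x.round(4).tolist()); print(res(x,s).reshape(-1,6).round(4)); np.savez("k.npz",s=s,x=x)
'''
open("k.py","w").write(t)
E
python3 - <<'E'
import json; from workcell import manip; o=manip.get_obs()
json.dump([[list(map(float,o[k])) for k in("joint_pos","position","ee_rot")]],open("s.json","w"))
E
python3 k.py; python3 plan.py
```

```text
[0.2522, 0.4486, 0.4873, 0.3413, -0.0018, 0.0016, 0.0005, -0.0042, 0.0006, 1.5733, 2.9568, -2.9787, -0.0237, 0.0]
[[-0.0005  0.0015  0.001  -0.0002 -0.0001  0.0004]
 [-0.0003 -0.0004 -0.0003 -0.0006  0.0004  0.0008]
 [ 0.0015  0.      0.0001  0.0003  0.0002  0.0017]
 [-0.0018  0.0004 -0.0003  0.0003  0.0045  0.003 ]
 [ 0.0007  0.0005 -0.0007  0.0022  0.0004 -0.0029]
 [-0.0019 -0.0018 -0.0006 -0.0005  0.0018  0.0022]
 [ 0.0008  0.0019  0.0006 -0.0019  0.0011 -0.0062]
 [ 0.0002 -0.002   0.0004 -0.      0.0001  0.0009]]
0.27
[0.13, 0.0, 0.0] [ 0.23 -0.16  0.39  1.25 -0.22  1.97  1.69] [ 0.329 -0.229  0.587] lean [11.7 10. ] yaw 67.0
[0.0, 0.0, 0.13] [ 0.29  0.06  0.51  0.72 -0.41  2.06  1.67] [ 0.391 -0.268  0.738] lean [23.3  2.7] yaw 67.0
[0.13, 0.0, 0.0] [ 0.35  0.35  0.51  0.39 -0.59  2.06  1.56] [ 0.526 -0.27   0.738] lean [24.6  2. ] yaw 67.0
[-0.091, -0.091, 0.0] [ 0.61  0.33  0.52  0.42 -0.68  2.06  1.76] [ 0.447 -0.371  0.743] lean [26.9  0.1] yaw 67.0
[-0.091, 0.091, 0.0] [ 0.34 -0.05  0.45  0.83 -0.35  1.98  1.71] [ 0.356 -0.28   0.744] lean [26.8  0.2] yaw 67.0
[0.0, 0.13, 0.0] [ 0.23 -0.23  0.14  0.98 -0.15  1.93  1.4 ] [ 0.356 -0.151  0.744] lean [26.8  0.3] yaw 67.0
[0.091, 0.091, 0.0] [ 0.16 -0.12 -0.08  0.9  -0.05  1.87  1.17] [ 0.447 -0.06   0.744] lean [26.8  0.3] yaw 67.0
[0.091, -0.091, 0.0] [ 0.24  0.13  0.05  0.66 -0.15  1.88  1.32] [ 0.537 -0.15   0.743] lean [26.9  0.2] yaw 67.0
```

{"method": "carry_out", "body": {
  "deltas": [
    [-0.26,0.11,0.06,0,1],
    [-0.52,0.22,0.12,0,1],
    [-0.78,0.33,0.18,0,1]
  ]
}}

```text
clock: 8.38
position: [0.3349, -0.2196, 0.5858]
ee_rot: [0.193, 0.972, 0.11, 0.082]
ft_force: [0.3, -0.6, 1.1]
grip_width: 0.999
grasp_force: 0.0
```

{"method": "carry_out", "body": {
  "deltas": [
    [-0.03,0.07,-0.28,0,1],
    [-0.07,0.14,-0.56,0,1],
    [-0.1,0.21,-0.84,0,1],
    [-0.1,0.21,-0.84,0,1]
  ]
}}

```text
clock: 8.88
position: [0.3432, -0.2191, 0.6475]
ee_rot: [0.195, 0.969, 0.111, 0.098]
ft_force: [-1.1, 0.3, -0.0]
grip_width: 1.0
grasp_force: 0.0
```

```bash
python3 t.py; python3 plan.py
```

```text
t 8.88 j [-0.52 -0.22  0.9   1.07 -0.09  2.06  1.51] p [ 0.3432 -0.2191  0.6475] 
 [[-0.904  0.357  0.234]
 [ 0.4    0.899  0.177]
 [-0.147  0.254 -0.956]] lean deg dir 17.1 37.0 tooly yaw 68.4
tip [ 0.3484 -0.2152  0.6265] f [-1.08  0.33 -0.01]
0.82
[0.091, 0.0, 0.091] [-0.03  0.3   1.21  0.57 -0.84  2.06  1.71] [ 0.491 -0.262  0.749] lean [26.2  1.1] yaw 68.0
[0.0, -0.13, 0.0] [ 0.63  0.51  1.    0.22 -1.21  2.06  1.75] [ 0.501 -0.4    0.749] lean [29.8 -2. ] yaw 67.0
[0.0, 0.0, -0.13] [-0.1   0.27  1.28  1.   -0.74  1.7   2.02] [ 0.502 -0.402  0.619] lean [29.5 -1.4] yaw 68.0
[-0.091, 0.091, 0.0] [-0.41 -0.3   0.83  1.23  0.01  1.64  1.6 ] [ 0.414 -0.312  0.631] lean [28.7 -0.7] yaw 68.0
[-0.091, 0.091, 0.0] [-0.24 -0.5   0.43  1.41  0.14  1.71  1.4 ] [ 0.338 -0.218  0.62 ] lean [26.6 -1.2] yaw 68.0
[0.091, 0.091, 0.0] [-0.27 -0.37  0.3   1.38  0.11  1.63  1.22] [ 0.429 -0.127  0.619] lean [26.6 -1.2] yaw 68.0
[0.0, 0.13, 0.0] [-0.29 -0.36  0.05  1.4   0.15  1.64  0.95] [0.429 0.003 0.619] lean [26.6 -1.2] yaw 68.0
[0.091, 0.0, 0.091] [-0.3  -0.06  0.13  0.94  0.11  1.78  1.03] [0.52  0.003 0.71 ] lean [26.7 -1.2] yaw 68.0
```

{"method": "carry_out", "body": {
  "deltas": [
    [-0.3,0.18,-0.22,0,1],
    [-0.6,0.36,-0.44,0,1],
    [-0.95,0.55,-0.65,0,1],
    [-0.95,0.55,-0.65,0,1]
  ]
}}

```text
clock: 9.38
position: [0.4312, -0.203, 0.6806]
ee_rot: [0.198, 0.966, 0.111, 0.125]
ft_force: [-0.5, -0.2, 0.1]
grip_width: 1.003
grasp_force: 0.0
```

{"method": "carry_out", "body": {
  "deltas": [
    [-0.3,0.18,-0.22,0,1],
    [-0.6,0.36,-0.44,0,1],
    [-0.95,0.55,-0.65,0,1],
    [-0.95,0.55,-0.65,0,1]
  ]
}}

```text
clock: 9.88
position: [0.5097, -0.1737, 0.7015]
ee_rot: [0.199, 0.96, 0.116, 0.159]
ft_force: [-0.3, -0.1, 0.0]
grip_width: 0.999
grasp_force: 0.0
```

```bash
python3 t.py; python3 plan.py
```

```text
t 9.88 j [-1.75 -0.43  1.34  0.72  0.44  2.06  1.12] p [ 0.5097 -0.1737  0.7015] 
 [[-0.87   0.345  0.351]
 [ 0.419  0.894  0.159]
 [-0.259  0.286 -0.923]] lean deg dir 22.7 24.0 tooly yaw 68.9
tip [ 0.5175 -0.1702  0.6812] f [-0.31 -0.11  0.01]
1.1
[-0.091, 0.0, -0.091] [-1.06 -0.5   0.8   1.25  0.34  1.86  1.06] [ 0.428 -0.157  0.608] lean [18.6  6.6] yaw 69.0
[-0.13, 0.0, 0.0] [-0.76 -0.5   0.48  1.41  0.31  1.96  1.03] [ 0.339 -0.117  0.582] lean [11.9 -0.1] yaw 68.0
[0.0, 0.0, 0.13] [-0.81 -0.27  0.61  0.94  0.25  2.06  1.16] [ 0.383 -0.114  0.727] lean [20.   0.2] yaw 69.0
[-0.091, -0.091, 0.0] [-0.72 -0.43  0.59  0.96  0.33  2.06  1.29] [ 0.317 -0.208  0.739] lean [24.5 -0.3] yaw 69.0
[0.0, 0.13, 0.0] [-0.64 -0.41  0.28  1.05  0.3   2.05  1.02] [ 0.317 -0.078  0.739] lean [24.5 -0.3] yaw 69.0
[0.0, 0.13, 0.0] [-0.63 -0.34  0.03  1.05  0.29  2.05  0.76] [0.317 0.052 0.739] lean [24.5 -0.3] yaw 69.0
[0.091, 0.091, 0.0] [-0.66 -0.11 -0.    0.89  0.3   1.99  0.69] [0.408 0.143 0.739] lean [24.5 -0.3] yaw 69.0
[0.091, -0.091, 0.0] [-0.51 -0.    0.24  0.79  0.13  1.92  0.97] [0.499 0.052 0.738] lean [24.6 -0.3] yaw 69.0
```

{"method": "carry_out", "body": {
  "deltas": [
    [-0.14,-0.3,-0.05,0,1],
    [-0.28,-0.6,-0.11,0,1],
    [-0.42,-0.9,-0.16,0,1],
    [-0.42,-0.9,-0.16,0,1]
  ]
}}

```text
clock: 10.38
position: [0.4766, -0.2973, 0.687]
ee_rot: [0.205, 0.957, 0.106, 0.178]
ft_force: [0.7, 0.1, -0.2]
grip_width: 1.0
grasp_force: 0.0
```

{"method": "carry_out", "body": {
  "deltas": [
    [-0.14,-0.3,-0.05,0,1],
    [-0.28,-0.6,-0.11,0,1],
    [-0.42,-0.9,-0.16,0,1],
    [-0.42,-0.9,-0.16,0,1]
  ]
}}

```text
clock: 10.88
position: [0.418, -0.366, 0.6842]
ee_rot: [0.208, 0.956, 0.089, 0.189]
ft_force: [-0.2, -0.3, -0.7]
grip_width: 1.001
grasp_force: 0.0
```

```bash
python3 t.py; python3 plan.py
```

```text
t 10.88 j [-1.41 -0.5   1.34  0.71  0.45  2.06  1.45] p [ 0.418  -0.366   0.6842] 
 [[-0.842  0.363  0.399]
 [ 0.431  0.898  0.091]
 [-0.325  0.248 -0.912]] lean deg dir 24.2 13.0 tooly yaw 68.0
tip [ 0.4268 -0.364   0.6641] f [-0.19 -0.26 -0.73]
1.04
[-0.091, 0.0, -0.091] [-0.79 -0.5   0.98  1.2   0.32  1.86  1.5 ] [ 0.346 -0.347  0.595] lean [19.8  2.2] yaw 67.0
[0.0, 0.0, 0.13] [-1.21 -0.37  1.34  0.69  0.32  2.06  1.55] [ 0.369 -0.356  0.733] lean [24.7 -0.2] yaw 67.0
[0.0, 0.13, 0.0] [-0.77 -0.31  0.81  0.9   0.22  2.    1.35] [ 0.37  -0.227  0.735] lean [24.4 -0. ] yaw 67.0
[0.0, 0.13, 0.0] [-0.67 -0.33  0.43  1.01  0.26  1.99  1.07] [ 0.37  -0.097  0.735] lean [24.3  0. ] yaw 68.0
[0.0, 0.13, 0.0] [-0.68 -0.28  0.17  1.02  0.28  2.    0.8 ] [0.37  0.033 0.735] lean [24.3  0. ] yaw 68.0
[0.0, 0.13, 0.0] [-0.73 -0.16 -0.04  0.94  0.33  2.02  0.56] [0.37  0.163 0.735] lean [24.3  0. ] yaw 68.0
[0.13, 0.0, 0.0] [-0.65  0.08  0.12  0.72  0.23  1.95  0.74] [0.5   0.163 0.735] lean [24.5  0. ] yaw 68.0
[0.0, -0.13, 0.0] [-0.48 -0.01  0.25  0.81  0.11  1.91  0.97] [0.499 0.033 0.734] lean [24.5  0. ] yaw 68.0
```

{"method": "carry_out", "body": {
  "deltas": [
    [-0.14,-0.3,-0.03,0,1],
    [-0.28,-0.6,-0.06,0,1],
    [-0.43,-0.9,-0.09,0,1],
    [-0.43,-0.9,-0.09,0,1]
  ]
}}

```text
clock: 11.38
position: [0.3645, -0.4151, 0.6825]
ee_rot: [0.212, 0.954, 0.07, 0.198]
ft_force: [-0.7, -0.5, -0.8]
grip_width: 0.996
grasp_force: 0.0
```

```bash
python3 t.py 0.42 -0.3 0.55; python3 - <<'E'
from sim import *
from workcell import manip
q=np.array(manip.get_obs()["joint_pos"])
rep(q)
for d in [(-.05,.07,-.1),(-.05,.07,-.1),(0,0,-.1),(.05,-.03,-.1),(.05,-.03,-.1),(.05,-.03,-.05)]: q=go(q,d,n=3,it=2); rep(q)
E
```

```text
t 11.38 j [-1.27 -0.5   1.34  0.72  0.43  2.06  1.57] p [ 0.3645 -0.4151  0.6825] 
 [[-0.832  0.377  0.408]
 [ 0.432  0.9    0.051]
 [-0.348  0.218 -0.912]] lean deg dir 24.3 7.0 tooly yaw 67.3
tip [ 0.3735 -0.4139  0.6624] f [-0.67 -0.51 -0.79]
frac [0.331 0.637 0.995]
[-1.27 -0.5   1.34  0.72  0.43  2.06  1.57] [ 0.364 -0.416  0.683] lean [23.4  2.9] yaw 67.0
[-0.62 -0.5   0.86  1.3   0.28  1.8   1.5 ] [ 0.334 -0.332  0.579] lean [20.2  0.7] yaw 67.0
[-0.3  -0.5   0.56  1.72  0.26  1.65  1.42] [ 0.316 -0.251  0.441] lean [10.9 -2.5] yaw 66.0
[-0.26 -0.5   0.58  1.94  0.27  1.46  1.43] [ 0.319 -0.25   0.334] lean [ 9.2 -3. ] yaw 66.0
[-0.34 -0.32  0.79  2.02  0.22  1.19  1.52] [ 0.369 -0.28   0.234] lean [ 9.3 -3.1] yaw 66.0
[-0.44  0.04  1.05  2.04 -0.1   0.91  1.82] [ 0.418 -0.309  0.135] lean [ 9.5 -3.5] yaw 66.0
[-0.25  0.35  0.95  1.95 -0.44  0.85  2.07] [ 0.468 -0.338  0.085] lean [ 9.5 -3.6] yaw 66.0
```

```bash
cat > plan2.py <<'E'
import plan; from plan import *
from workcell import manip
q0=np.array(manip.get_obs()["joint_pos"]); T=np.array(list(map(float,sys.argv[1:4])))
l0=lean(q0)[1]
def cost(q):
    p,l=lean(q); return np.linalg.norm(p-T)*8+np.abs(l-l0).sum()/3+abs(q[2])*.7+max(0,-.35-q[1])*2
plan.cost=cost
plan.safe=lambda p: p[2]>.15 and .2<p[0]<.66 and -.45<p[1]<.3 and p[2]<.8 and (p[2]>.4 or (-.33<p[1]<-.22) )
c,q,pa=run(q0,depth=7,beam=30); print(round(c,2)); q=q0
m=R.from_quat(manip.get_obs()["ee_rot"]).as_matrix()
for v in pa: print(v,(m.T@v/.15).round(2),end=" "); q=go(q,v,n=3,it=2); rep(q)
E
python3 plan2.py .5 -.29 .2
```

```text
1.67
[-0.091, 0.091, 0.0] [ 0.77  0.32 -0.22] [-0.67 -0.5   0.85  1.02  0.26  2.03  1.5 ] [ 0.273 -0.326  0.684] lean [23.2  3. ] yaw 67.0
[0.091, 0.0, -0.091] [-0.29  0.1   0.8 ] [-0.71 -0.5   0.91  1.26  0.26  1.78  1.46] [ 0.365 -0.325  0.593] lean [23.1  2.9] yaw 67.0
[0.091, 0.0, -0.091] [-0.29  0.1   0.8 ] [-0.86 -0.46  1.09  1.41  0.24  1.54  1.45] [ 0.456 -0.325  0.502] lean [23.2  2.9] yaw 67.0
[0.091, 0.091, 0.0] [-0.24  0.77  0.28] [-1.03 -0.3   1.18  1.39  0.16  1.46  1.34] [ 0.546 -0.234  0.502] lean [23.3  2.8] yaw 67.0
[0.0, 0.0, -0.13] [ 0.3  -0.19  0.79] [-0.97 -0.36  1.15  1.69  0.2   1.2   1.33] [ 0.546 -0.234  0.372] lean [23.3  2.8] yaw 67.0
[0.0, 0.0, -0.13] [ 0.3  -0.19  0.79] [-1.06 -0.36  1.32  1.91  0.22  0.94  1.36] [ 0.546 -0.233  0.242] lean [23.4  2.8] yaw 67.0
```

{"method": "carry_out", "body": {
  "deltas": [
    [0.26,0.11,-0.07,0,1],
    [0.52,0.22,-0.15,0,1],
    [0.77,0.32,-0.22,0,1]
  ]
}}

```text
clock: 11.75
position: [0.284, -0.3352, 0.6836]
ee_rot: [0.211, 0.954, 0.071, 0.199]
ft_force: [-0.8, -1.2, 1.2]
grip_width: 0.999
grasp_force: 0.0
```

{"method": "carry_out", "body": {
  "deltas": [
    [-0.1,0.03,0.27,0,1],
    [-0.2,0.07,0.54,0,1],
    [-0.29,0.1,0.8,0,1]
  ]
}}

```text
clock: 12.12
position: [0.3762, -0.3351, 0.5918]
ee_rot: [0.211, 0.954, 0.071, 0.199]
ft_force: [0.4, -0.3, 0.0]
grip_width: 0.998
grasp_force: 0.0
```

```bash
python3 t.py; python3 plan2.py .5 -.29 .2
```

```text
t 12.12 j [-0.71 -0.46  0.98  1.24  0.21  1.76  1.51] p [ 0.3762 -0.3351  0.5918] 
 [[-0.832  0.375  0.41 ]
 [ 0.432  0.9    0.052]
 [-0.35   0.22  -0.911]] lean deg dir 24.4 7.0 tooly yaw 67.4
tip [ 0.3852 -0.334   0.5718] f [ 0.39 -0.29  0.  ]
1.35
[0.0, 0.13, 0.0] [0.37 0.78 0.05] [-0.54 -0.5   0.59  1.4   0.2   1.73  1.26] [ 0.375 -0.206  0.593] lean [23.5  3. ] yaw 67.0
[0.091, 0.091, 0.0] [-0.24  0.77  0.28] [-0.6  -0.33  0.55  1.36  0.13  1.64  1.14] [ 0.466 -0.115  0.593] lean [23.5  3. ] yaw 67.0
[0.0, 0.0, -0.13] [ 0.3  -0.19  0.79] [-0.56 -0.44  0.53  1.71  0.18  1.4   1.11] [ 0.466 -0.115  0.463] lean [23.5  3. ] yaw 67.0
[0.0, -0.13, 0.0] [-0.37 -0.78 -0.05] [-0.6  -0.4   0.83  1.6   0.14  1.41  1.39] [ 0.466 -0.245  0.463] lean [23.5  2.9] yaw 67.0
[0.0, 0.0, -0.13] [ 0.3  -0.19  0.79] [-0.59 -0.44  0.88  1.88  0.17  1.16  1.41] [ 0.466 -0.245  0.333] lean [23.5  2.9] yaw 67.0
[0.0, 0.0, -0.13] [ 0.3  -0.19  0.79] [-0.66 -0.39  1.06  2.09  0.15  0.87  1.49] [ 0.465 -0.244  0.203] lean [23.5  2.8] yaw 67.0
```

{"method": "carry_out", "body": {
  "deltas": [
    [-0.06,0.08,0.3,-0.3,1],
    [-0.13,0.17,0.65,-0.65,1],
    [-0.19,0.25,1,-0.97,1],
    [-0.19,0.25,1,-0.97,1]
  ]
}}

```text
clock: 12.62
position: [0.4755, -0.3033, 0.4715]
ee_rot: [-0.038, 0.977, 0.02, 0.208]
ft_force: [-0.8, 0.9, 0.6]
grip_width: 1.002
grasp_force: 0.0
```

```bash
python3 t.py .512 -.294 .15;  python3 - <<'E'
from sim import *
from workcell import manip
q=np.array(manip.get_obs()["joint_pos"]); rep(q)
def to(q,T,n):
    p,_=fk(q,s,x)
    for i in range(n): q=go(q,(np.array(T)-p)/n,n=2,it=2); rep(q)
    return q
for T in [(.512,-.294,.15),(.512,-.294,.034),(.512,-.294,.15),(.54,-.03,.15),(.54,-.03,.05),(.54,-.03,.12),(.43,-.03,.1),(.61,-.03,.08)]: q=to(q,T,2)
E
```

```text
t 12.62 j [-0.87 -0.46  1.08  1.49  0.25  1.47  1.92] p [ 0.4755 -0.3033  0.4715] 
 [[-0.91  -0.083  0.405]
 [-0.066  0.996  0.054]
 [-0.408  0.022 -0.913]] lean deg dir 24.1 8.0 tooly yaw 94.7
tip [ 0.4844 -0.3021  0.4515] f [-0.78  0.85  0.65]
frac [ 0.65  -0.006  2.058]
[-0.87 -0.46  1.08  1.49  0.25  1.47  1.92] [ 0.474 -0.304  0.473] lean [23.2  3.1] yaw 95.0
[-0.89 -0.5   1.19  1.8   0.3   1.15  1.92] [ 0.493 -0.299  0.312] lean [23.3  3.1] yaw 95.0
[-1.1  -0.5   1.34  2.03  0.37  0.81  1.92] [ 0.544 -0.22   0.195] lean [26.3  4.3] yaw 103.0
[-1.16 -0.5   1.34  2.13  0.43  0.66  1.99] [ 0.559 -0.171  0.165] lean [29.1  5. ] yaw 112.0
[-1.22 -0.5   1.34  2.23  0.5   0.49  2.06] [ 0.569 -0.109  0.141] lean [32.2  7.3] yaw 122.0
[-1.09 -0.5   1.34  2.18  0.47  0.58  2.29] [ 0.542 -0.195  0.147] lean [30.4  2.8] yaw 125.0
[-1.01 -0.5   1.34  2.11  0.45  0.66  2.5 ] [ 0.531 -0.257  0.17 ] lean [29.7 -0.2] yaw 131.0
[-0.94 -0.37  1.08  2.23  0.42  0.58  2.28] [ 0.536 -0.144  0.16 ] lean [29.6 -0.1] yaw 131.0
[-0.91 -0.26  0.81  2.28  0.44  0.53  1.99] [ 0.541 -0.031  0.149] lean [29.5  0.2] yaw 131.0
[-0.97 -0.14  0.91  2.34  0.37  0.37  2.03] [ 0.54 -0.03  0.1 ] lean [29.6 -0.1] yaw 131.0
[-1.05  0.01  1.01  2.39  0.17  0.2   2.16] [ 0.535 -0.028  0.055] lean [30.1 -1.2] yaw 131.0
[-1.   -0.1   0.95  2.35  0.34  0.31  2.04] [ 0.54  -0.03   0.086] lean [29.8 -0.6] yaw 131.0
[-0.95 -0.18  0.88  2.31  0.42  0.43  1.99] [ 0.543 -0.032  0.118] lean [29.7 -0.4] yaw 131.0
[-0.81 -0.33  0.71  2.42  0.58  0.47  1.84] [ 0.495 -0.032  0.117] lean [30.3 -0.3] yaw 131.0
[-0.71 -0.49  0.57  2.42  0.66  0.55  1.76] [ 0.496 -0.04   0.182] lean [35.4 -0.2] yaw 127.0
[-0.81 -0.21  0.74  2.37  0.61  0.3   1.77] [ 0.552 -0.035  0.131] lean [35.6 -0.5] yaw 126.0
[-0.85  0.11  0.8   2.32  0.36  0.06  1.88] [ 0.603 -0.025  0.083] lean [36.6 -2.8] yaw 125.0
```

```bash
sed -i 's/depth=7,beam=30/depth=int(sys.argv[4]),beam=60/; s/\[2\])\*.7/[2])*float(sys.argv[5])/; s/norm(p-T)\*8/norm(p-T)*3/' plan2.py; sed -i 's/.2<p\[0\]<.66/.2<p[0]<.72/' plan2.py; time python3 plan2.py .5 -.28 .42 11 3
```

```text
1.38
[0.0, 0.0, 0.13] [-0.35  0.02 -0.79] [-1.05 -0.36  1.23  1.13  0.2   1.72  1.94] [ 0.473 -0.303  0.603] lean [23.5  2.9] yaw 95.0
[-0.091, 0.0, 0.091] [ 0.3   0.06 -0.8 ] [-0.94 -0.35  1.11  0.92  0.19  1.96  1.97] [ 0.382 -0.303  0.694] lean [23.5  2.9] yaw 95.0
[-0.091, 0.091, 0.0] [ 0.51  0.65 -0.21] [-0.55 -0.5   0.55  1.13  0.22  2.    1.78] [ 0.291 -0.212  0.694] lean [23.5  2.9] yaw 95.0
[0.0, 0.13, 0.0] [-0.06  0.86  0.05] [-0.46 -0.5   0.24  1.22  0.17  1.98  1.53] [ 0.293 -0.081  0.693] lean [23.2  2.8] yaw 95.0
[0.0, 0.13, 0.0] [-0.06  0.86  0.05] [-0.44 -0.45 -0.02  1.23  0.14  1.96  1.27] [0.293 0.049 0.693] lean [23.2  2.8] yaw 95.0
[0.091, 0.0, -0.091] [-0.3  -0.06  0.8 ] [-0.45 -0.42  0.06  1.45  0.13  1.7   1.31] [0.384 0.049 0.602] lean [23.2  2.8] yaw 95.0
[0.091, 0.091, 0.0] [-0.59  0.55  0.28] [-0.48 -0.19 -0.    1.29  0.14  1.64  1.21] [0.475 0.14  0.601] lean [23.3  2.8] yaw 95.0
[0.091, 0.0, -0.091] [-0.3  -0.06  0.8 ] [-0.45 -0.08  0.06  1.4   0.12  1.42  1.27] [0.566 0.14  0.51 ] lean [23.3  2.8] yaw 95.0
[0.0, -0.13, 0.0] [ 0.06 -0.86 -0.05] [-0.34 -0.13  0.22  1.44  0.03  1.41  1.53] [0.566 0.01  0.51 ] lean [23.3  2.8] yaw 95.0
[-0.091, 0.091, 0.0] [ 0.51  0.65 -0.21] [-0.41 -0.29  0.02  1.57  0.12  1.45  1.27] [0.475 0.101 0.51 ] lean [23.3  2.8] yaw 95.0
real	0m30.153s
user	0m30.605s
sys	0m0.088s
```

{"method": "carry_out", "body": {
  "deltas": [
    [-0.12,0,-0.26,0,1],
    [-0.24,0,-0.52,0,1],
    [-0.35,0.02,-0.79,0,1]
  ]
}}

```text
clock: 13.0
position: [0.4726, -0.3068, 0.6066]
ee_rot: [-0.034, 0.977, 0.019, 0.211]
ft_force: [-0.1, -0.9, -0.3]
grip_width: 1.001
grasp_force: 0.0
```

{"method": "carry_out", "body": {
  "deltas": [
    [0.1,0.02,-0.27,0,1],
    [0.2,0.04,-0.54,0,1],
    [0.3,0.06,-0.8,0,1]
  ]
}}

```text
clock: 13.38
position: [0.381, -0.3064, 0.6972]
ee_rot: [-0.034, 0.977, 0.019, 0.211]
ft_force: [0.8, 0.2, 0.1]
grip_width: 0.996
grasp_force: 0.0
```

{"method": "carry_out", "body": {
  "deltas": [
    [0.13,0.23,-0.06,0,1],
    [0.26,0.46,-0.12,0,1],
    [0.38,0.68,-0.18,0,1]
  ]
}}

```text
clock: 13.75
position: [0.3105, -0.2082, 0.6996]
ee_rot: [-0.034, 0.977, 0.018, 0.211]
ft_force: [0.2, -0.5, 0.4]
grip_width: 0.999
grasp_force: 0.0
```

{"method": "carry_out", "body": {
  "deltas": [
    [-0.02,0.28,0.02,0,1],
    [-0.04,0.57,0.03,0,1],
    [-0.06,0.86,0.05,0,1]
  ]
}}

```text
clock: 14.12
position: [0.3126, -0.0786, 0.6992]
ee_rot: [-0.034, 0.977, 0.019, 0.211]
ft_force: [0.4, 0.7, 0.2]
grip_width: 1.001
grasp_force: 0.0
```

{"method": "carry_out", "body": {
  "deltas": [
    [-0.02,0.28,0.02,0,1],
    [-0.04,0.57,0.03,0,1],
    [-0.06,0.86,0.05,0,1]
  ]
}}

```text
clock: 14.5
position: [0.3141, 0.0511, 0.6989]
ee_rot: [-0.034, 0.977, 0.019, 0.211]
ft_force: [1.1, -0.5, 0.7]
grip_width: 1.001
grasp_force: 0.0
```

```bash
python3 t.py; python3 plan2.py .6 -.28 .5 9 2.5
```

```text
t 14.5 j [-0.42 -0.41 -0.02  1.19  0.13  1.94  1.28] p [0.3141 0.0511 0.6989] 
 [[-0.908 -0.075  0.411]
 [-0.059  0.997  0.052]
 [-0.414  0.023 -0.91 ]] lean deg dir 24.5 7.0 tooly yaw 94.3
tip [0.3231 0.0522 0.6788] f [ 1.09 -0.52  0.68]
0.33
[0.091, 0.091, 0.0] [-0.59  0.56  0.28] [-0.43 -0.19 -0.11  1.05  0.16  1.88  1.17] [0.404 0.142 0.7  ] lean [23.6  3. ] yaw 94.0
[0.091, 0.091, 0.0] [-0.59  0.56  0.28] [-0.5   0.08 -0.19  0.81  0.25  1.88  1.08] [0.495 0.233 0.699] lean [23.6  3.1] yaw 94.0
[0.091, -0.091, 0.0] [-0.52 -0.65  0.22] [-0.32  0.19 -0.07  0.68  0.13  1.85  1.31] [0.585 0.142 0.699] lean [23.7  3.1] yaw 94.0
[0.091, -0.091, 0.0] [-0.52 -0.65  0.22] [-0.14  0.42 -0.02  0.37  0.02  1.92  1.5 ] [0.675 0.051 0.697] lean [24.   3.1] yaw 94.0
[0.0, -0.13, 0.0] [ 0.05 -0.86 -0.05] [ 0.1   0.44 -0.02  0.34 -0.09  1.93  1.68] [ 0.675 -0.079  0.697] lean [24.2  3.1] yaw 94.0
[-0.091, -0.091, 0.0] [ 0.59 -0.56 -0.28] [ 0.32  0.23 -0.02  0.64 -0.18  1.87  1.85] [ 0.584 -0.17   0.697] lean [24.1  3.1] yaw 94.0
[0.091, 0.0, -0.091] [-0.3  -0.06  0.8 ] [ 0.28  0.3  -0.04  0.78 -0.15  1.66  1.85] [ 0.675 -0.17   0.606] lean [24.1  3.1] yaw 94.0
[-0.091, -0.091, 0.0] [ 0.59 -0.56 -0.28] [ 0.47  0.18  0.01  0.92 -0.25  1.67  2.05] [ 0.584 -0.261  0.606] lean [24.1  3.1] yaw 94.0
[0.0, 0.0, -0.13] [ 0.36 -0.02  0.79] [ 0.48  0.08 -0.01  1.31 -0.25  1.38  2.12] [ 0.584 -0.261  0.476] lean [24.1  3.1] yaw 94.0
```

{"method": "carry_out", "body": {
  "deltas": [
    [-0.2,0.18,0.09,0,1],
    [-0.4,0.37,0.18,0,1],
    [-0.59,0.56,0.28,0,1]
  ]
}}

```text
clock: 14.88
position: [0.4065, 0.1419, 0.699]
ee_rot: [-0.034, 0.977, 0.019, 0.211]
ft_force: [0.2, -1.5, -0.3]
grip_width: 0.998
grasp_force: 0.0
```

{"method": "carry_out", "body": {
  "deltas": [
    [-0.2,0.18,0.09,0,1],
    [-0.4,0.37,0.18,0,1],
    [-0.59,0.56,0.28,0,1]
  ]
}}

```text
clock: 15.25
position: [0.498, 0.233, 0.699]
ee_rot: [-0.034, 0.977, 0.019, 0.211]
ft_force: [0.1, -0.1, -0.2]
grip_width: 1.005
grasp_force: 0.0
```

{"method": "carry_out", "body": {
  "deltas": [
    [-0.17,-0.21,0.07,0,1],
    [-0.34,-0.43,0.14,0,1],
    [-0.52,-0.65,0.22,0,1]
  ]
}}

```text
clock: 15.62
position: [0.5897, 0.1405, 0.6992]
ee_rot: [-0.035, 0.977, 0.019, 0.211]
ft_force: [1.1, 0.6, 0.3]
grip_width: 0.998
grasp_force: 0.0
```

{"method": "carry_out", "body": {
  "deltas": [
    [-0.17,-0.21,0.07,0,1],
    [-0.34,-0.43,0.14,0,1],
    [-0.5,-0.65,0.22,0,1]
  ]
}}

```text
clock: 16.0
position: [0.6787, 0.0493, 0.6979]
ee_rot: [-0.035, 0.977, 0.019, 0.211]
ft_force: [0.9, -0.2, 0.3]
grip_width: 0.999
grasp_force: 0.0
```

{"method": "carry_out", "body": {
  "deltas": [
    [0.02,-0.28,-0.02,0,1],
    [0.03,-0.57,-0.03,0,1],
    [0.05,-0.86,-0.05,0,1]
  ]
}}

```text
clock: 16.38
position: [0.678, -0.0805, 0.6984]
ee_rot: [-0.035, 0.977, 0.019, 0.211]
ft_force: [0.9, 0.0, 0.0]
grip_width: 0.999
grasp_force: 0.0
```

{"method": "carry_out", "body": {
  "deltas": [
    [0.2,-0.18,-0.09,0,1],
    [0.4,-0.37,-0.18,0,1],
    [0.59,-0.56,-0.28,0,1]
  ]
}}

```text
clock: 16.75
position: [0.5856, -0.1712, 0.6986]
ee_rot: [-0.034, 0.977, 0.019, 0.211]
ft_force: [-0.1, 0.1, 0.4]
grip_width: 1.0
grasp_force: 0.0
```

```bash
python3 t.py .512 -.294 .15;  cat > look.py <<'E'
from sim import *
from workcell import manip
q=np.array(manip.get_obs()["joint_pos"]); rep(q)
def to(q,T,n):
    p,_=fk(q,s,x)
    for i in range(n): q=go(q,(np.array(T)-p)/n,n=2,it=2)
    rep(q); return q
for T in [(.512,-.294,.35),(.512,-.294,.15),(.512,-.294,.034),(.512,-.294,.15),(.54,-.03,.15),(.54,-.03,.05),(.54,-.03,.12),(.43,-.03,.1),(.61,-.03,.08)]: q=to(q,T,2)
E
python3 look.py
```

```text
t 16.75 j [ 0.33  0.25 -0.04  0.6  -0.17  1.89  1.85] p [ 0.5856 -0.1712  0.6986] 
 [[-0.909 -0.075  0.411]
 [-0.059  0.997  0.052]
 [-0.413  0.023 -0.91 ]] lean deg dir 24.5 7.0 tooly yaw 94.3
tip [ 0.5946 -0.17    0.6785] f [-0.14  0.08  0.42]
frac [ 2.006 -0.863  3.085]
[ 0.33  0.25 -0.04  0.6  -0.17  1.89  1.85] [ 0.584 -0.171  0.699] lean [23.5  3. ] yaw 94.0
[ 0.56 -0.02  0.05  1.67 -0.3   1.18  2.31] [ 0.512 -0.294  0.35 ] lean [23.5  2.9] yaw 94.0
[ 0.56  0.12  0.04  1.96 -0.4   0.78  2.49] [ 0.512 -0.294  0.15 ] lean [23.4  2.9] yaw 94.0
[ 0.61  0.29 -0.01  2.04 -0.53  0.55  2.6 ] [ 0.512 -0.294  0.034] lean [23.2  2.7] yaw 91.0
[ 0.57  0.12  0.03  1.96 -0.4   0.78  2.43] [ 0.512 -0.294  0.15 ] lean [23.3  2.7] yaw 91.0
[ 0.28 -0.05 -0.26  2.13 -0.13  0.63  1.69] [ 0.54  -0.031  0.15 ] lean [23.5  3.2] yaw 92.0
[ 0.26  0.12 -0.26  2.22 -0.08  0.38  1.67] [ 0.54 -0.03  0.05] lean [23.5  3.3] yaw 92.0
[ 0.27 -0.   -0.26  2.17 -0.12  0.56  1.69] [ 0.54 -0.03  0.12] lean [23.5  3.2] yaw 92.0
[ 0.27 -0.24 -0.24  2.42 -0.24  0.55  1.8 ] [ 0.43 -0.03  0.1 ] lean [23.5  3.1] yaw 92.0
[ 0.24  0.2  -0.25  2.04 -0.03  0.48  1.62] [ 0.61  -0.031  0.08 ] lean [23.6  3.4] yaw 92.0
```

{"method": "carry_out", "body": {
  "deltas": [
    [0.3,-0.25,0,0.33,1],
    [0.65,-0.5,0,0.67,1],
    [1,-0.8,0,1,1],
    [1,-0.8,0,1,1]
  ]
}}

```text
clock: 17.25
position: [0.4565, -0.3023, 0.6333]
ee_rot: [0.224, 0.951, 0.072, 0.198]
ft_force: [0.1, 0.9, 0.0]
grip_width: 1.003
grasp_force: 0.0
```

{"method": "carry_out", "body": {
  "deltas": [
    [0,0,0.13,0.34,1],
    [0,0,0.26,0.68,1],
    [0,0,0.4,1,1]
  ]
}}

```text
clock: 17.62
position: [0.4854, -0.2952, 0.579]
ee_rot: [0.46, 0.862, 0.122, 0.173]
ft_force: [-1.2, -0.3, -0.3]
grip_width: 1.001
grasp_force: 0.0
```

{"method": "carry_out", "body": {
  "deltas": [
    [0,0,0.13,0.34,1],
    [0,0,0.26,0.68,1],
    [0,0,0.4,1,1]
  ]
}}

```text
clock: 18.0
position: [0.5101, -0.292, 0.5244]
ee_rot: [0.667, 0.714, 0.163, 0.135]
ft_force: [0.3, 0.2, -0.2]
grip_width: 0.999
grasp_force: 0.0
```

{"method": "carry_out", "body": {
  "deltas": [
    [0,0,0.13,0.34,1],
    [0,0,0.26,0.68,1],
    [0,0,0.4,1,1]
  ]
}}

```text
clock: 18.38
position: [0.5348, -0.2889, 0.4698]
ee_rot: [0.829, 0.517, 0.193, 0.088]
ft_force: [0.2, 0.6, -0.3]
grip_width: 1.002
grasp_force: 0.0
```

{"method": "carry_out", "body": {
  "deltas": [
    [0,0,0.13,0.34,1],
    [0,0,0.26,0.68,1],
    [0,0,0.4,1,1]
  ]
}}

```text
clock: 18.75
position: [0.5595, -0.2858, 0.4151]
ee_rot: [0.935, 0.285, 0.209, 0.036]
ft_force: [1.1, 0.4, 0.5]
grip_width: 0.998
grasp_force: 0.0
```

{"method": "carry_out", "body": {
  "deltas": [
    [0,0,0.13,0.34,1],
    [0,0,0.26,0.68,1],
    [0,0,0.4,0.93,1],
    [0,0,0.4,0.93,1]
  ]
}}

```text
clock: 19.25
position: [0.5836, -0.2822, 0.359]
ee_rot: [0.976, 0.054, 0.21, -0.016]
ft_force: [0.3, -0.3, -0.2]
grip_width: 1.0
grasp_force: 0.0
```

```bash
python3 t.py .512 -.294 .12;  python3 look.py; python3 - <<'E'
from h import *
for n in ("top","side"):
  p=camera(n); c=cloud(p); h=cv2.cvtColor(p["img"],cv2.COLOR_RGB2HSV)
  m=(c[...,2]>.034)&(c[...,2]<.05)&(abs(c[...,0]-.51)<.16)&(abs(c[...,1]+.29)<.06)&(p["depth"]>0)
  P=c[m]; print(n,m.sum(),cv2.minAreaRect(P[:,:2].astype(np.float32)*1000))
E
```

```text
t 19.25 j [ 0.48  0.09  0.04  1.53 -0.28  1.18 -0.88] p [ 0.5836 -0.2822  0.359 ] 
 [[ 0.906  0.112  0.408]
 [ 0.099 -0.994  0.054]
 [ 0.412 -0.009 -0.911]] lean deg dir 24.3 8.0 tooly yaw -83.5
tip [ 0.5926 -0.281   0.3389] f [ 0.31 -0.3  -0.24]
frac [-1.096  0.038  1.253]
[ 0.48  0.09  0.04  1.53 -0.28  1.18 -0.88] [ 0.581 -0.283  0.361] lean [23.4  3.1] yaw -84.0
[ 0.53 -0.01  0.07  1.67 -0.3   1.18 -0.79] [ 0.512 -0.294  0.35 ] lean [23.4  3.1] yaw -84.0
[ 0.54  0.12  0.07  1.96 -0.41  0.78 -0.61] [ 0.512 -0.294  0.15 ] lean [23.3  3. ] yaw -84.0
[ 0.58  0.29  0.02  2.04 -0.55  0.56 -0.43] [ 0.512 -0.294  0.034] lean [23.2  3. ] yaw -84.0
[ 0.53  0.12  0.07  1.96 -0.41  0.78 -0.61] [ 0.512 -0.294  0.15 ] lean [23.2  3. ] yaw -84.0
[ 0.24 -0.05 -0.22  2.14 -0.13  0.63 -1.35] [ 0.54  -0.031  0.15 ] lean [23.5  3.5] yaw -83.0
[ 0.23  0.12 -0.22  2.22 -0.11  0.39 -1.35] [ 0.54 -0.03  0.05] lean [23.5  3.5] yaw -83.0
[ 0.24 -0.01 -0.22  2.17 -0.13  0.56 -1.35] [ 0.54 -0.03  0.12] lean [23.5  3.5] yaw -83.0
[ 0.24 -0.24 -0.2   2.42 -0.23  0.55 -1.26] [ 0.43 -0.03  0.1 ] lean [23.5  3.4] yaw -83.0
[ 0.21  0.2  -0.21  2.04 -0.05  0.48 -1.4 ] [ 0.61 -0.03  0.08] lean [23.5  3.6] yaw -83.0
top 215 ((548.002197265625, -289.1681823730469), (163.14569091796875, 23.328405380249023), 5.674398422241211)
side 209 ((515.5740356445312, -293.0693664550781), (228.5991668701172, 32.35634231567383), 6.966392993927002)
```

{"method": "carry_out", "body": {
  "deltas": [
    [-0.2,0.01,0.22,0,1],
    [-0.4,0.01,0.44,0,1],
    [-0.6,0.02,0.65,0,1]
  ]
}}

```text
clock: 19.73
position: [0.5418, -0.2908, 0.2349]
ee_rot: [0.976, 0.054, 0.212, -0.014]
ft_force: [-0.4, -0.3, -0.5]
grip_width: 1.001
grasp_force: 0.0
```

{"method": "carry_out", "body": {
  "deltas": [
    [-0.17,0.01,0.2,0,1],
    [-0.34,0.01,0.4,0,1],
    [-0.49,0.02,0.6,0,1],
    [-0.49,0.02,0.6,0,1]
  ]
}}

```text
clock: 20.23
position: [0.5113, -0.2958, 0.1208]
ee_rot: [0.976, 0.053, 0.21, -0.016]
ft_force: [0.2, 0.4, 0.3]
grip_width: 0.996
grasp_force: 0.0
```

```bash
python3 t.py .513 -.2935 .034; python3 - <<'E'
from h import *
p=camera("side"); save(p,"pre.png",(230,130,480,280),3)
E
```

```text
t 20.23 j [ 0.56  0.15  0.05  1.98 -0.44  0.73 -0.56] p [ 0.5113 -0.2958  0.1208] 
 [[ 0.906  0.11   0.408]
 [ 0.097 -0.994  0.053]
 [ 0.411 -0.008 -0.911]] lean deg dir 24.3 7.0 tooly yaw -83.7
tip [ 0.5203 -0.2946  0.1007] f [0.19 0.43 0.25]
frac [-0.226 -0.009  0.533]
```

View pics/pre.png

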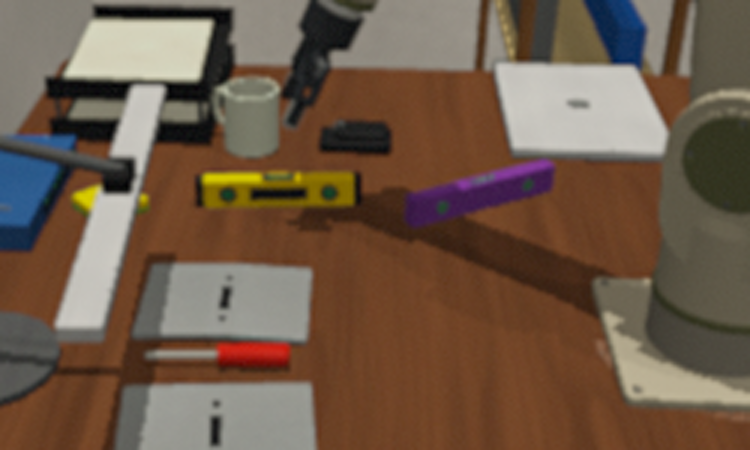

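The crop shows the leaned gripper above the yellow level (level at crop (280,190), fingertips at (290,120)) and clear of everything else. I'll descend and grip.

{"method": "carry_out", "body": {
  "deltas": [
    [-0.08,-0.01,0.18,0,1],
    [-0.15,-0.01,0.36,0,1],
    [-0.2,-0.01,0.48,0,1],
    [-0.226,-0.01,0.53,0,1],
    [-0.226,-0.01,0.53,0,1]
  ],
  "force": 40
}}

```text
clock: 20.9
position: [0.5153, -0.2941, 0.037]
ee_rot: [0.976, 0.053, 0.212, -0.015]
ft_force: [0.5, -0.7, 0.5]
grip_width: 1.002
grasp_force: 0.0
```

{"method": "carry_out", "body": {
  "deltas": [
    [0,0,0,0,0],
    [0,0,0,0,-0.5],
    [0,0,0,0,-1],
    [0,0,0,0,-1],
    [0,0,0,0,-1],
    [0,0,0,0,-1]
  ],
  "force": 40
}}

```text
clock: 21.65
position: [0.5145, -0.2944, 0.0362]
ee_rot: [0.976, 0.053, 0.211, -0.014]
ft_force: [-2.8, -2.0, 6.3]
grip_width: 0.209
grasp_force: 39.3
```

{"method": "carry_out", "body": {
  "deltas": [
    [0.06,0,-0.12,0,-1],
    [0.12,0,-0.25,0,-1],
    [0.18,0,-0.37,0,-1],
    [0.18,0,-0.37,0.18,-1],
    [0.18,0,-0.37,0.18,-1]
  ]
}}

```text
clock: 22.28
position: [0.5155, -0.2932, 0.0966]
ee_rot: [0.977, 0.007, 0.21, -0.025]
ft_force: [0.4, 1.0, -3.1]
grip_width: 0.196
grasp_force: 40.5
```

```bash
python3 t.py .551 -.034 .098; python3 - <<'E'
from h import *
p=camera("side"); c=cloud(p); P=c[(c[...,2]>.05)&(c[...,2]<.13)&(abs(c[...,0]-.52)<.16)&(abs(c[...,1]+.29)<.05)]
h=cv2.cvtColor(p["img"],cv2.COLOR_RGB2HSV); y=(h[...,0]>22)&(h[...,0]<36)&(h[...,1]>150)&(abs(c[...,0]-.52)<.16)&(abs(c[...,1]+.29)<.06)
Q=c[y]; print(len(Q))
for a in np.arange(.4,.64,.03):
  k=Q[abs(Q[:,0]-a)<.015]
  if len(k)>3: print(round(a,2),k[:,2].min().round(3),k[:,2].max().round(3),np.median(k[:,1]).round(3))
save(p,"lift.png",(280,110,430,260),4)
E
```

```text
t 22.27 j [ 0.54  0.19  0.06  2.   -0.47  0.68 -0.62] p [ 0.5155 -0.2932  0.0966] 
 [[ 0.912  0.025  0.409]
 [ 0.004 -0.999  0.053]
 [ 0.41  -0.046 -0.911]] lean deg dir 24.4 7.0 tooly yaw -88.6
tip [ 0.5245 -0.292   0.0766] f [ 0.35  0.96 -3.07]
frac [ 0.226 -1.72   0.179]
447
0.4 0.074 0.091 -0.285
0.43 0.069 0.113 -0.285
0.46 0.067 0.107 -0.283
0.49 0.064 0.105 -0.282
0.52 0.061 0.1 -0.281
0.55 0.052 0.101 -0.282
0.58 0.055 0.096 -0.281
0.61 0.051 0.094 -0.28
```

View pics/lift.png

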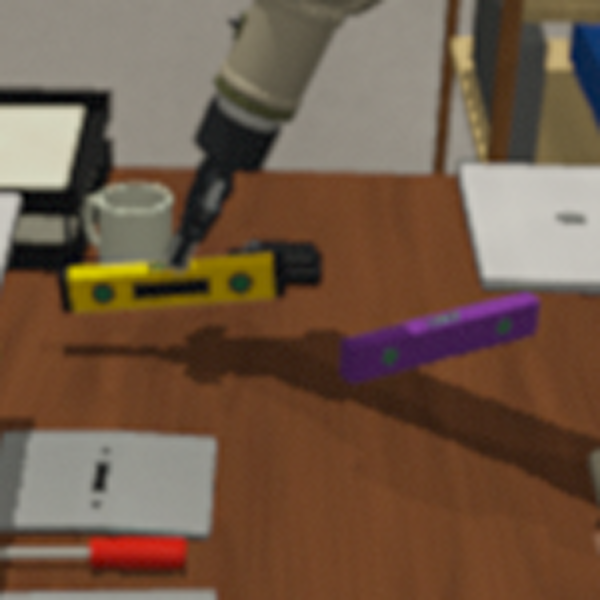

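{"method": "carry_out", "body": {
  "deltas": [
    [0.04,-0.28,0.03,0,-1],
    [0.07,-0.57,0.06,0,-1],
    [0.11,-0.86,0.09,0,-1]
  ]
}}

```text
clock: 22.7
position: [0.5329, -0.1628, 0.0969]
ee_rot: [0.977, 0.008, 0.21, -0.025]
ft_force: [0.1, 0.7, -2.1]
grip_width: 0.197
grasp_force: 40.4
```

{"method": "carry_out", "body": {
  "deltas": [
    [0.04,-0.28,0.03,0,-1],
    [0.07,-0.57,0.06,0,-1],
    [0.11,-0.86,0.09,0,-1],
    [0.11,-0.86,0.09,0,-1]
  ]
}}

```text
clock: 23.2
position: [0.5507, -0.0308, 0.0976]
ee_rot: [0.977, 0.011, 0.21, -0.025]
ft_force: [0.5, -0.5, -2.4]
grip_width: 0.194
grasp_force: 40.9
```

```bash
python3 t.py .551 -.034 .06; cat > lev.py <<'E'
from h import *
import sys
cx,cy=.55,-.033
for n in ("top","side"):
  p=camera(n); c=cloud(p); h=cv2.cvtColor(p["img"],cv2.COLOR_RGB2HSV)
  y=(h[...,0]>20)&(h[...,0]<36)&(h[...,1]>150)&(h[...,2]>60)&(abs(c[...,0]-cx)<.16)&(abs(c[...,1]-cy)<.1)&(c[...,2]<.16)&(c[...,2]>.005)
  Q=c[y]; print(n,len(Q),"x",np.percentile(Q[:,0],[1,99]).round(3),"y",np.median(Q[:,1]).round(3),"yaw",np.degrees(np.polyfit(Q[:,0],Q[:,1],1)[0]).round(1))
  for a in np.arange(.44,.68,.03):
    k=Q[abs(Q[:,0]-a)<.015]
    if len(k)>3: print("  ",round(a,2),k[:,2].min().round(3),k[:,2].max().round(3),k[:,1].min().round(3),k[:,1].max().round(3))
E
python3 lev.py
```

```text
t 23.2 j [ 0.16  0.04 -0.15  2.17 -0.11  0.52 -1.46] p [ 0.5507 -0.0308  0.0976] 
 [[ 0.912  0.031  0.409]
 [ 0.01  -0.998  0.054]
 [ 0.41  -0.045 -0.911]] lean deg dir 24.4 8.0 tooly yaw -88.2
tip [ 0.5597 -0.0296  0.0775] f [ 0.46 -0.5  -2.42]
frac [-0.101  0.033  0.228]
top 142 x [0.563 0.655] y -0.026 yaw 1.5
   0.56 0.094 0.103 -0.037 -0.019
   0.59 0.087 0.103 -0.037 -0.018
   0.62 0.083 0.1 -0.036 -0.017
   0.65 0.08 0.096 -0.035 -0.013
side 596 x [0.447 0.655] y -0.023 yaw 1.8
   0.44 0.072 0.112 -0.043 -0.022
   0.47 0.071 0.114 -0.045 -0.021
   0.5 0.068 0.108 -0.047 -0.018
   0.53 0.064 0.106 -0.043 -0.017
   0.56 0.059 0.102 -0.043 -0.017
   0.59 0.06 0.099 -0.046 -0.014
   0.62 0.051 0.096 -0.044 -0.014
   0.65 0.05 0.093 -0.038 -0.014
```

{"method": "carry_out", "body": {
  "deltas": [
    [-0.03,0,0.07,0,-1],
    [-0.06,0.01,0.14,0,-1],
    [-0.09,0.01,0.2,0,-1],
    [-0.098,0.01,0.22,0,-1]
  ],
  "force": 20
}}

```text
clock: 23.8
position: [0.5505, -0.0349, 0.0607]
ee_rot: [0.978, 0.007, 0.209, -0.025]
ft_force: [0.2, -0.1, -2.0]
grip_width: 0.201
grasp_force: 40.2
```

{"method": "carry_out", "body": {
  "deltas": [
    [-0.008,0,0.018,0,-1],
    [-0.016,0,0.036,0,-1]
  ]
}}

```text
clock: 24.05
position: [0.5515, -0.0344, 0.0562]
ee_rot: [0.977, 0.007, 0.21, -0.025]
ft_force: [-0.7, 0.1, -2.3]
grip_width: 0.193
grasp_force: 40.7
```

```bash
python3 t.py; python3 lev.py
```

```text
t 24.05 j [ 0.16  0.11 -0.14  2.2  -0.1   0.41 -1.45] p [ 0.5515 -0.0344  0.0562] 
 [[ 0.911  0.024  0.411]
 [ 0.003 -0.999  0.051]
 [ 0.412 -0.046 -0.91 ]] lean deg dir 24.5 7.0 tooly yaw -88.6
tip [ 0.5605 -0.0333  0.0362] f [-0.66  0.09 -2.3 ]
top 136 x [0.565 0.656] y -0.029 yaw 0.8
   0.56 0.051 0.061 -0.04 -0.022
   0.59 0.047 0.063 -0.04 -0.021
   0.62 0.044 0.058 -0.04 -0.02
   0.65 0.04 0.056 -0.039 -0.02
side 605 x [0.45  0.655] y -0.024 yaw 1.7
   0.44 0.029 0.072 -0.045 -0.02
   0.47 0.007 0.069 -0.055 -0.019
   0.5 0.022 0.067 -0.046 -0.018
   0.53 0.011 0.064 -0.048 -0.018
   0.56 0.013 0.059 -0.046 -0.016
   0.59 0.015 0.06 -0.044 -0.016
   0.62 0.01 0.056 -0.039 -0.016
   0.65 0.011 0.055 -0.044 -0.015
```

{"method": "carry_out", "body": {
  "deltas": [
    [-0.004,0,0.009,0,-1],
    [-0.008,0,0.018,0,-1],
    [-0.012,0,0.027,0,-1]
  ],
  "force": 20
}}

```text
clock: 24.52
position: [0.5513, -0.0342, 0.0517]
ee_rot: [0.977, 0.007, 0.21, -0.025]
ft_force: [-0.1, 0.3, -2.4]
grip_width: 0.197
grasp_force: 41.4
```

{"method": "carry_out", "body": {
  "deltas": [
    [-0.004,0,0.009,0,-1],
    [-0.008,0,0.018,0,-1]
  ]
}}

```text
clock: 24.78
position: [0.5515, -0.0341, 0.0489]
ee_rot: [0.977, 0.007, 0.21, -0.025]
ft_force: [-5.7, -1.9, 8.8]
grip_width: 0.193
grasp_force: 45.7
```

```bash
python3 t.py; python3 lev.py
```

```text
t 24.77 j [ 0.15  0.13 -0.14  2.2  -0.1   0.39 -1.45] p [ 0.5515 -0.0341  0.0489] 
 [[ 0.911  0.024  0.411]
 [ 0.003 -0.999  0.051]
 [ 0.412 -0.046 -0.91 ]] lean deg dir 24.5 7.0 tooly yaw -88.7
tip [ 0.5605 -0.033   0.0288] f [-5.72 -1.92  8.82]
top 142 x [0.562 0.659] y -0.029 yaw 0.9
   0.56 0.049 0.058 -0.04 -0.022
   0.59 0.046 0.061 -0.04 -0.021
   0.62 0.044 0.059 -0.04 -0.021
   0.65 0.044 0.059 -0.039 -0.02
side 601 x [0.45  0.657] y -0.023 yaw 1.8
   0.44 0.01 0.056 -0.043 -0.023
   0.47 0.009 0.056 -0.044 -0.018
   0.5 0.01 0.056 -0.043 -0.018
   0.53 0.016 0.057 -0.045 -0.017
   0.56 0.013 0.056 -0.044 -0.015
   0.59 0.01 0.057 -0.047 -0.016
   0.62 0.012 0.057 -0.042 -0.014
   0.65 0.015 0.056 -0.042 -0.013
```

{"method": "carry_out", "body": {
  "deltas": [
    [0,0,0,0,-0.4],
    [0,0,0,0,-0.2],
    [0,0,0,0,0.2],
    [0,0,0,0,0.6],
    [0,0,0,0,0.6]
  ]
}}

```text
clock: 25.5
position: [0.5513, -0.0341, 0.0487]
ee_rot: [0.977, 0.007, 0.21, -0.025]
ft_force: [0.2, 0.8, -0.0]
grip_width: 0.8
grasp_force: 0.0
```

{"method": "carry_out", "body": {
  "deltas": [
    [-0.05,0,-0.12,0,0.6],
    [-0.1,0,-0.25,0,0.6],
    [-0.2,0,-0.4,0,0.6],
    [-0.3,0,-0.55,0,0.6]
  ]
}}

```text
clock: 26.0
position: [0.4757, -0.0384, 0.1057]
ee_rot: [0.977, 0.007, 0.21, -0.025]
ft_force: [-0.3, -0.8, 0.1]
grip_width: 0.803
grasp_force: 0.0
```

```bash
python3 t.py; python3 lev.py;python3 - <<'E'
from h import *
p=camera("side"); save(p,"placed.png",(220,140,420,290),4)
E
```

```text
t 26.0 j [ 0.19 -0.15 -0.14  2.32 -0.17  0.55 -1.39] p [ 0.4757 -0.0384  0.1057] 
 [[ 0.912  0.024  0.41 ]
 [ 0.003 -0.999  0.051]
 [ 0.411 -0.046 -0.91 ]] lean deg dir 24.4 7.0 tooly yaw -88.6
tip [ 0.4847 -0.0373  0.0856] f [-0.3  -0.77  0.09]
top 206 x [0.491 0.654] y -0.032 yaw 1.7
   0.5 0.045 0.059 -0.042 -0.027
   0.53 0.042 0.057 -0.041 -0.022
   0.56 0.008 0.057 -0.044 -0.022
   0.59 0.045 0.058 -0.04 -0.025
   0.62 0.042 0.057 -0.04 -0.021
   0.65 0.038 0.06 -0.039 -0.02
side 602 x [0.45  0.656] y -0.024 yaw 1.4
   0.44 0.013 0.054 -0.047 -0.021
   0.47 0.012 0.057 -0.043 -0.02
   0.5 0.01 0.055 -0.113 -0.02
   0.53 0.011 0.056 -0.111 -0.018
   0.56 0.011 0.054 -0.042 -0.017
   0.59 0.017 0.057 -0.043 -0.016
   0.62 0.016 0.056 -0.041 -0.016
   0.65 0.011 0.057 -0.046 -0.016
```

View pics/placed.png

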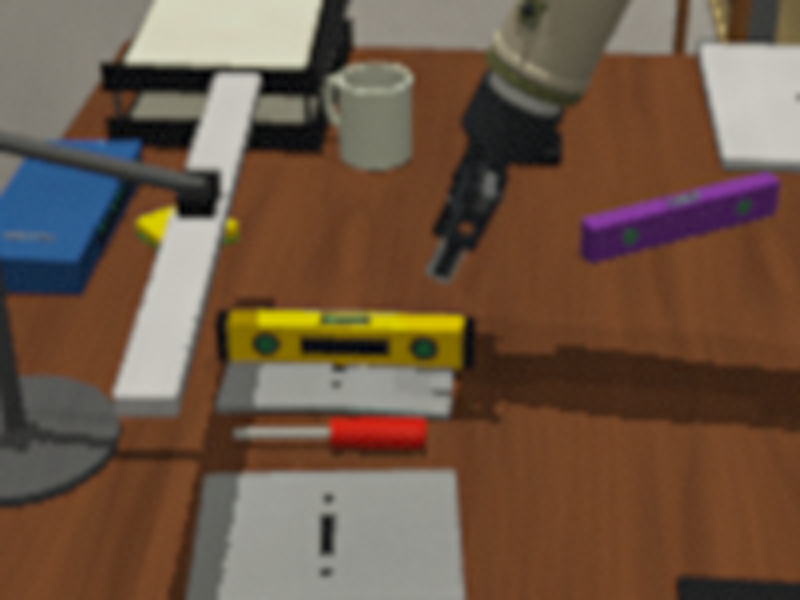

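Level stands flat along the base middle; gripper is clear. I'll close the fingers and press the near end.

{"method": "carry_out", "body": {
  "deltas": [
    [0,0,0,0,-1],
    [0,0,0,0,-1],
    [-0.07,-0.01,0.03,0,-1],
    [-0.143,-0.025,0.096,0,-1],
    [-0.143,-0.025,0.096,0,-1]
  ]
}}

```text
clock: 26.78
position: [0.461, -0.0337, 0.0817]
ee_rot: [0.978, 0.007, 0.209, -0.025]
ft_force: [-0.1, 0.5, -0.6]
grip_width: 0.002
grasp_force: 0.0
```

```bash
python3 t.py .462 -.034 .074; python3 - <<'E'
from sim import *
from workcell import manip
q=np.array(manip.get_obs()["joint_pos"]); rep(q); q=go(q,(0,0,-.012)); rep(q)
E
```

```text
t 26.77 j [ 0.18 -0.14 -0.15  2.38 -0.18  0.49 -1.39] p [ 0.461  -0.0337  0.0817] 
 [[ 0.913  0.024  0.408]
 [ 0.003 -0.999  0.052]
 [ 0.408 -0.046 -0.912]] lean deg dir 24.3 7.0 tooly yaw -88.6
tip [ 0.47   -0.0325  0.0616] f [-0.14  0.55 -0.56]
frac [-0.015  0.005  0.049]
[ 0.18 -0.14 -0.15  2.38 -0.18  0.49 -1.39] [ 0.459 -0.034  0.086] lean [23.4  3. ] yaw -89.0
[ 0.18 -0.11 -0.15  2.39 -0.18  0.45 -1.39] [ 0.459 -0.034  0.074] lean [23.4  3. ] yaw -89.0
```

{"method": "carry_out", "body": {
  "deltas": [
    [-0.005,0,0.012,0,-1],
    [-0.011,0,0.024,0,-1],
    [-0.016,0,0.036,0,-1]
  ]
}}

```text
clock: 27.15
position: [0.4629, -0.0338, 0.0777]
ee_rot: [0.977, 0.007, 0.21, -0.025]
ft_force: [-0.1, -0.0, 0.3]
grip_width: -0.0
grasp_force: 0.0
```

{"method": "carry_out", "body": {
  "deltas": [
    [-0.003,0,0.006,0,-1],
    [-0.006,0,0.012,0,-1]
  ]
}}

```text
clock: 27.4
position: [0.4627, -0.0337, 0.0756]
ee_rot: [0.977, 0.007, 0.21, -0.025]
ft_force: [-0.1, -0.5, 0.0]
grip_width: -0.003
grasp_force: 0.0
```

{"method": "carry_out", "body": {
  "deltas": [
    [-0.005,0,0.012,0,-1],
    [-0.008,0,0.018,0,-1],
    [-0.008,0,0.018,0,-1]
  ]
}}

```text
clock: 27.78
position: [0.4626, -0.0335, 0.0726]
ee_rot: [0.977, 0.007, 0.21, -0.025]
ft_force: [0.0, 0.3, 0.1]
grip_width: 0.002
grasp_force: 0.0
```

```bash
python3 t.py; python3 lev.py
```

```text
t 27.77 j [ 0.18 -0.12 -0.16  2.38 -0.18  0.46 -1.39] p [ 0.4626 -0.0335  0.0726] 
 [[ 0.912  0.024  0.41 ]
 [ 0.003 -0.999  0.051]
 [ 0.411 -0.046 -0.91 ]] lean deg dir 24.4 7.0 tooly yaw -88.6
tip [ 0.4716 -0.0324  0.0526] f [0.01 0.34 0.13]
top 229 x [0.476 0.655] y -0.032 yaw 1.7
   0.47 0.046 0.056 -0.042 -0.027
   0.5 0.044 0.059 -0.042 -0.027
   0.53 0.047 0.057 -0.041 -0.022
   0.56 0.01 0.058 -0.044 -0.022
   0.59 0.045 0.058 -0.04 -0.025
   0.62 0.04 0.059 -0.04 -0.021
   0.65 0.013 0.062 -0.043 -0.02
side 598 x [0.45  0.656] y -0.023 yaw 1.2
   0.44 0.014 0.054 -0.043 -0.022
   0.47 0.013 0.056 -0.046 -0.018
   0.5 0.008 0.056 -0.117 -0.02
   0.53 0.014 0.058 -0.107 -0.018
   0.56 0.012 0.055 -0.039 -0.017
   0.59 0.014 0.056 -0.044 -0.016
   0.62 0.017 0.057 -0.044 -0.016
   0.65 0.014 0.056 -0.047 -0.016
```

{"method": "carry_out", "body": {
  "deltas": [
    [-0.003,0,0.006,0,-1],
    [-0.006,0,0.012,0,-1],
    [-0.006,0,0.012,0,-1]
  ]
}}

```text
clock: 28.25
position: [0.4624, -0.0334, 0.0706]
ee_rot: [0.977, 0.007, 0.21, -0.025]
ft_force: [-0.3, 0.3, 0.1]
grip_width: -0.001
grasp_force: 0.0
```

{"method": "carry_out", "body": {
  "deltas": [
    [-0.003,0,0.006,0,-1],
    [-0.006,0,0.012,0,-1],
    [-0.006,0,0.012,0,-1]
  ]
}}

```text
clock: 28.62
position: [0.4624, -0.0333, 0.0685]
ee_rot: [0.977, 0.007, 0.21, -0.025]
ft_force: [0.2, 0.5, 0.5]
grip_width: 0.001
grasp_force: 0.0
```

```bash
python3 t.py; python3 lev.py | grep -A9 side
```

```text
t 28.62 j [ 0.18 -0.11 -0.16  2.39 -0.18  0.45 -1.39] p [ 0.4624 -0.0333  0.0685] 
 [[ 0.912  0.024  0.41 ]
 [ 0.003 -0.999  0.051]
 [ 0.411 -0.046 -0.911]] lean deg dir 24.4 7.0 tooly yaw -88.6
tip [ 0.4714 -0.0322  0.0485] f [0.24 0.53 0.49]
side 599 x [0.45  0.656] y -0.024 yaw 1.4
   0.44 0.014 0.055 -0.045 -0.019
   0.47 0.012 0.058 -0.045 -0.019
   0.5 0.011 0.056 -0.112 -0.019
   0.53 0.009 0.057 -0.114 -0.018
   0.56 0.012 0.055 -0.042 -0.018
   0.59 0.016 0.056 -0.044 -0.016
   0.62 0.017 0.056 -0.041 -0.013
   0.65 0.014 0.056 -0.044 -0.015
```

{"method": "carry_out", "body": {
  "deltas": [
    [-0.003,0,0.006,0,-1],
    [-0.006,0,0.012,0,-1],
    [-0.006,0,0.012,0,-1]
  ]
}}

```text
clock: 29.1
position: [0.4623, -0.0332, 0.0665]
ee_rot: [0.977, 0.007, 0.21, -0.025]
ft_force: [-0.8, 0.5, -0.5]
grip_width: 0.006
grasp_force: 0.0
```

{"method": "carry_out", "body": {
  "deltas": [
    [-0.003,0,0.006,0,-1],
    [-0.006,0,0.012,0,-1],
    [-0.006,0,0.012,0,-1]
  ]
}}

```text
clock: 29.48
position: [0.4622, -0.0332, 0.0646]
ee_rot: [0.977, 0.007, 0.21, -0.025]
ft_force: [0.8, 0.0, 0.1]
grip_width: 0.0
grasp_force: 0.0
```

```bash
python3 t.py; python3 lev.py | grep -A9 side; python3 - <<'E'
from h import *
p=camera("side"); save(p,"press.png",(260,180,360,255),8)
E
```

```text
t 29.48 j [ 0.19 -0.1  -0.16  2.39 -0.18  0.44 -1.39] p [ 0.4622 -0.0332  0.0646] 
 [[ 0.912  0.024  0.41 ]
 [ 0.003 -0.999  0.051]
 [ 0.411 -0.046 -0.91 ]] lean deg dir 24.4 7.0 tooly yaw -88.7
tip [ 0.4713 -0.032   0.0445] f [0.75 0.03 0.08]
side 599 x [0.45  0.656] y -0.023 yaw 1.3
   0.44 0.014 0.056 -0.042 -0.021
   0.47 0.011 0.057 -0.047 -0.017
   0.5 0.009 0.055 -0.115 -0.018
   0.53 0.013 0.055 -0.109 -0.015
   0.56 0.013 0.055 -0.033 -0.015
   0.59 0.016 0.056 -0.042 -0.017
   0.62 0.014 0.059 -0.041 -0.016
   0.65 0.015 0.056 -0.046 -0.016
```

View pics/press.png

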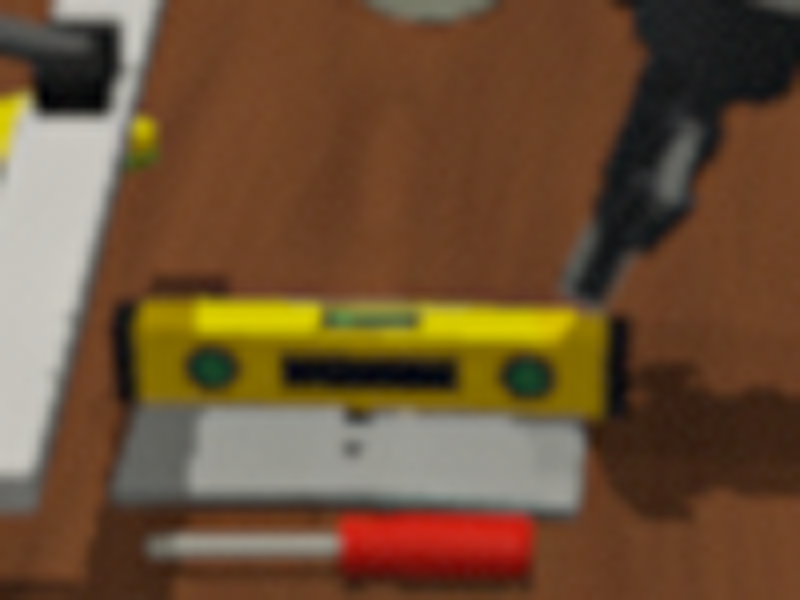

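```bash
python3 - <<'E'
from h import *
for n in("side","top"):
  p=camera(n); c=cloud(p); i=p["img"].astype(int); sat=i.max(-1)-i.min(-1)
  m=(sat<25)&(abs(c[...,0]-.465)<.035)&(abs(c[...,1]+.035)<.05)&(c[...,2]>.035)&(c[...,2]<.12)
  P=c[m]; P=P[np.argsort(P[:,2])]; print(n,len(P)); print(P[:14].round(3).tolist()); print(P[20:60:6].round(3).tolist())
E
```

```text
side 76
[[0.482, -0.028, 0.037], [0.478, -0.026, 0.038], [0.485, -0.026, 0.038], [0.446, -0.027, 0.039], [0.488, -0.023, 0.04], [0.443, -0.023, 0.041], [0.446, -0.023, 0.045], [0.443, -0.024, 0.045], [0.443, -0.024, 0.049], [0.443, -0.027, 0.051], [0.443, -0.031, 0.053], [0.443, -0.035, 0.055], [0.457, -0.025, 0.073], [0.45, -0.025, 0.073]]
[[0.453, -0.02, 0.08], [0.46, -0.02, 0.084], [0.447, -0.021, 0.088], [0.44, -0.027, 0.092], [0.454, -0.023, 0.095], [0.443, -0.018, 0.098], [0.443, -0.02, 0.101]]
top 9
[[0.46, -0.025, 0.083], [0.46, -0.021, 0.084], [0.463, -0.032, 0.085], [0.463, -0.035, 0.087], [0.463, -0.028, 0.088], [0.452, -0.057, 0.111], [0.45, -0.011, 0.118], [0.449, -0.004, 0.118], [0.45, -0.06, 0.12]]
[]
```

```bash
python3 - <<'E'
from h import *
p=camera("side"); c=cloud(p)
for v in range(204,224,2):
  print(v,[(u,*(c[v,u]*1000).round().astype(int).tolist(),tuple(p["img"][v,u].tolist())) for u in (331,333,335)])
E
```

```text
204 [(331, 477, -239, 0, (112, 66, 38)), (333, 469, -239, 0, (106, 64, 37)), (335, 451, -38, 118, (42, 34, 30))]
206 [(331, 476, -221, 1, (113, 68, 39)), (333, 468, -222, 0, (101, 63, 38)), (335, 450, -21, 120, (33, 32, 33))]
208 [(331, 475, -202, 3, (110, 66, 38)), (333, 458, -35, 103, (95, 77, 65)), (335, 449, -3, 123, (32, 36, 34))]
210 [(331, 474, -192, 0, (105, 71, 51)), (333, 458, -30, 98, (83, 81, 76)), (335, 450, -20, 104, (23, 26, 27))]
212 [(331, 465, -34, 88, (98, 83, 72)), (333, 457, -22, 95, (57, 58, 55)), (335, 450, -21, 96, (20, 22, 20))]
214 [(331, 464, -24, 85, (80, 80, 75)), (333, 457, -17, 90, (33, 36, 35)), (335, 450, -21, 88, (30, 31, 32))]
216 [(331, 464, -26, 76, (73, 68, 64)), (333, 457, -21, 80, (28, 30, 30)), (335, 450, -21, 80, (51, 45, 39))]
218 [(331, 470, -126, 4, (139, 108, 46)), (333, 463, -131, 1, (101, 81, 60)), (335, 450, -23, 70, (95, 73, 55))]
220 [(331, 465, -38, 52, (176, 150, 0)), (333, 457, -33, 55, (145, 119, 4)), (335, 451, -38, 52, (108, 87, 14))]
222 [(331, 464, -25, 52, (138, 113, 0)), (333, 457, -21, 55, (138, 113, 0)), (335, 450, -27, 51, (102, 82, 8))]
```

The depth image puts the real fingertip about 17 mm above the level's top, so I keep going down carefully.

{"method": "carry_out", "body": {
  "deltas": [
    [-0.008,0,0.018,0,-1],
    [-0.016,0,0.037,0,-1],
    [-0.024,0,0.055,0,-1],
    [-0.03,0,0.067,0,-1]
  ]
}}

```text
clock: 30.28
position: [0.4622, -0.0326, 0.0533]
ee_rot: [0.977, 0.007, 0.21, -0.025]
ft_force: [-0.2, 0.4, -0.7]
grip_width: 0.002
grasp_force: 0.0
```

```bash
python3 t.py; cat > tip.py <<'E'
from h import *
p=camera("side"); c=cloud(p); i=p["img"].astype(int); s=i.max(-1)-i.min(-1)
import sys; X=float(sys.argv[1])
m=(s<35)&(abs(c[...,0]-X)<.03)&(abs(c[...,1]+.03)<.03)&(c[...,2]>.05)&(c[...,2]<.14)
P=c[m]; P=P[np.argsort(P[:,2])]; print((P[:12]*1000).round().astype(int).tolist())
E
python3 tip.py .46
```

```text
t 30.27 j [ 0.19 -0.08 -0.17  2.4  -0.18  0.4  -1.38] p [ 0.4622 -0.0326  0.0533] 
 [[ 0.912  0.024  0.41 ]
 [ 0.003 -0.999  0.051]
 [ 0.411 -0.046 -0.911]] lean deg dir 24.4 7.0 tooly yaw -88.6
tip [ 0.4712 -0.0315  0.0333] f [-0.21  0.44 -0.68]
[[443, -29, 50], [443, -23, 50], [447, -26, 52], [440, -26, 52], [440, -32, 52], [443, -31, 53], [447, -37, 53], [450, -29, 54], [444, -36, 54], [444, -42, 54], [447, -27, 55], [457, -29, 58]]
```

{"method": "carry_out", "body": {
  "deltas": [
    [-0.005,0,0.012,0,-1],
    [-0.01,0,0.024,0,-1],
    [-0.01,0,0.024,0,-1]
  ]
}}

```text
clock: 30.7
position: [0.4624, -0.0325, 0.0497]
ee_rot: [0.977, 0.007, 0.21, -0.025]
ft_force: [-0.2, -0.7, 0.8]
grip_width: -0.002
grasp_force: 0.1
```

{"method": "carry_out", "body": {
  "deltas": [
    [-0.003,0,0.006,0,-1],
    [-0.006,0,0.012,0,-1],
    [-0.006,0,0.012,0,-1]
  ]
}}

```text
clock: 31.08
position: [0.4623, -0.0324, 0.0477]
ee_rot: [0.977, 0.007, 0.21, -0.025]
ft_force: [0.2, 0.9, -0.3]
grip_width: 0.001
grasp_force: 0.2
```

{"method": "carry_out", "body": {
  "deltas": [
    [-0.003,0,0.006,0,-1],
    [-0.006,0,0.012,0,-1],
    [-0.006,0,0.012,0,-1]
  ]
}}

```text
clock: 31.45
position: [0.4626, -0.0324, 0.0464]
ee_rot: [0.977, 0.007, 0.211, -0.025]
ft_force: [-9.3, -0.4, 15.8]
grip_width: -0.0
grasp_force: 8.2
```

```bash
python3 t.py; python3 lev.py | grep -A9 side;python3 tip.py .46
```

```text
t 31.45 j [ 0.2  -0.06 -0.18  2.4  -0.19  0.38 -1.38] p [ 0.4626 -0.0324  0.0464] 
 [[ 0.911  0.023  0.411]
 [ 0.003 -0.999  0.051]
 [ 0.412 -0.046 -0.91 ]] lean deg dir 24.5 7.0 tooly yaw -88.7
tip [ 0.4716 -0.0313  0.0264] f [-9.29 -0.39 15.84]
side 580 x [0.45  0.655] y -0.023 yaw 1.0
   0.44 0.01 0.052 -0.027 -0.02
   0.47 0.01 0.054 -0.048 -0.02
   0.5 0.013 0.054 -0.048 -0.018
   0.53 0.012 0.056 -0.109 -0.018
   0.56 0.013 0.056 -0.038 -0.016
   0.59 0.015 0.059 -0.046 -0.016
   0.62 0.014 0.06 -0.04 -0.015
   0.65 0.017 0.062 -0.043 -0.016
[[443, -36, 50], [443, -22, 50], [454, -28, 51], [450, -25, 53], [457, -23, 57], [460, -23, 58], [450, -22, 58], [464, -21, 58], [447, -28, 59], [454, -27, 59], [464, -26, 60], [460, -22, 62]]
```

Near end pressed; it rocked (near top 52 mm, far top 62 mm). I'll lift off and check the hand's clearance for the lamp reach.

{"method": "carry_out", "body": {
  "deltas": [
    [0.03,0,-0.06,0,-1],
    [0.08,0,-0.18,0,-1],
    [0.1,0,-0.22,0,-1]
  ]
}}

```text
clock: 31.98
position: [0.463, -0.034, 0.0832]
ee_rot: [0.977, 0.007, 0.211, -0.025]
ft_force: [-0.2, -1.2, 0.5]
grip_width: -0.001
grasp_force: 0.0
```

```bash
python3 t.py; python3 lev.py | grep -A9 side; python3 - <<'E'
from h import *
o=manip.get_obs()["position"]
for n in("side","top"):
  p=camera(n); c=cloud(p)
  q=c[(abs(c[...,0]-o[0]+.05)<.17)&(abs(c[...,1]-o[1])<.1)&(p["depth"]>0)]
  print(n)
  for z in np.arange(.07,.36,.02):
    k=q[abs(q[:,2]-z)<.01]
    if len(k)>3: print(" z-o",round(z-o[2],3),"x",(np.percentile(k[:,0],[2,98])-o[0]).round(3),"y",(k[:,1].min()-o[1]).round(3),(k[:,1].max()-o[1]).round(3))
E
```

```text
t 31.98 j [ 0.21 -0.14 -0.18  2.37 -0.19  0.49 -1.39] p [ 0.463  -0.034   0.0832] 
 [[ 0.911  0.024  0.412]
 [ 0.003 -0.999  0.051]
 [ 0.413 -0.045 -0.91 ]] lean deg dir 24.5 7.0 tooly yaw -88.6
tip [ 0.4721 -0.0329  0.0632] f [-0.23 -1.16  0.46]
side 608 x [0.45  0.657] y -0.024 yaw 1.3
   0.44 0.015 0.055 -0.044 -0.021
   0.47 0.011 0.056 -0.042 -0.02
   0.5 0.012 0.056 -0.047 -0.018
   0.53 0.014 0.056 -0.05 -0.018
   0.56 0.011 0.056 -0.044 -0.018
   0.59 0.016 0.056 -0.044 -0.017
   0.62 0.014 0.055 -0.042 -0.016
   0.65 0.015 0.055 -0.04 -0.016
side
 z-o 0.007 x [-0.015  0.005] y -0.002 0.016
 z-o 0.027 x [-0.023  0.002] y -0.005 0.018
 z-o 0.047 x [-0.035 -0.007] y -0.029 0.038
 z-o 0.067 x [-0.049 -0.013] y -0.048 0.053
 z-o 0.087 x [-0.06  -0.018] y -0.058 0.061
 z-o 0.107 x [-0.066 -0.025] y -0.035 0.052
 z-o 0.127 x [-0.094 -0.034] y 0.006 0.034
 z-o 0.147 x [-0.102 -0.024] y -0.015 0.032
 z-o 0.167 x [-0.117 -0.034] y -0.027 0.035
 z-o 0.187 x [-0.125 -0.042] y -0.011 0.036
 z-o 0.207 x [-0.132 -0.047] y -0.02 0.035
 z-o 0.227 x [-0.142 -0.058] y -0.011 0.033
 z-o 0.247 x [-0.148 -0.066] y -0.013 0.032
 z-o 0.267 x [-0.158 -0.075] y -0.014 0.039
top
 z-o 0.027 x [-0.     0.001] y -0.005 0.006
 z-o 0.047 x [-0.022 -0.011] y -0.029 0.029
 z-o 0.067 x [-0.047 -0.017] y -0.063 0.039
 z-o 0.087 x [-0.054 -0.025] y -0.063 0.058
 z-o 0.107 x [-0.056 -0.036] y -0.046 0.054
 z-o 0.127 x [-0.049 -0.026] y -0.038 0.033
 z-o 0.147 x [-0.045 -0.025] y -0.035 0.026
 z-o 0.167 x [-0.05  -0.035] y -0.025 0.026
 z-o 0.187 x [-0.083 -0.045] y -0.05 0.034
 z-o 0.207 x [-0.075 -0.046] y -0.047 0.03
 z-o 0.227 x [-0.083 -0.057] y -0.046 0.011
 z-o 0.247 x [-0.088 -0.065] y -0.046 0.026
 z-o 0.267 x [-0.083 -0.074] y -0.037 0.005
```

{"method": "carry_out", "body": {
  "deltas": [
    [0.13,0,0.07,0,-1],
    [0.26,0,0.15,0,-1],
    [0.39,0,0.22,0,-1],
    [0.52,0,0.3,0,-1],
    [0.52,0,0.3,0,-1]
  ]
}}

```text
clock: 32.8
position: [0.5523, -0.0311, 0.0719]
ee_rot: [0.977, 0.007, 0.209, -0.025]
ft_force: [-0.1, -0.6, -0.5]
grip_width: -0.005
grasp_force: 0.0
```

{"method": "carry_out", "body": {
  "deltas": [
    [0.1,0,0.06,0,-1],
    [0.2,0,0.12,0,-1],
    [0.3,0,0.18,0,-1],
    [0.4,0,0.24,0,-1],
    [0.46,0,0.26,0,-1],
    [0.46,0,0.26,0,-1]
  ]
}}

```text
clock: 33.55
position: [0.6306, -0.0291, 0.0657]
ee_rot: [0.977, 0.007, 0.21, -0.025]
ft_force: [-0.2, -0.2, 0.4]
grip_width: 0.002
grasp_force: 0.0
```

```bash
python3 t.py .64 -.029 .05; python3 tip.py .635; python3 - <<'E'
from h import *
p=camera("side"); save(p,"far.png",(240,150,370,250),6)
E
```

```text
t 33.55 j [ 0.16  0.25 -0.17  2.   -0.02  0.47 -1.54] p [ 0.6306 -0.0291  0.0657] 
 [[ 0.912  0.024  0.41 ]
 [ 0.003 -0.999  0.051]
 [ 0.411 -0.046 -0.911]] lean deg dir 24.4 7.0 tooly yaw -88.6
tip [ 0.6396 -0.028   0.0457] f [-0.22 -0.18  0.43]
frac [0.014 0.005 0.121]
[[661, -39, 50], [662, -22, 53], [663, -28, 53], [664, -35, 53], [664, -16, 57], [622, -26, 69], [625, -21, 72], [617, -20, 73], [618, -23, 75], [628, -21, 76], [631, -20, 76], [624, -18, 78]]
```

View pics/far.png

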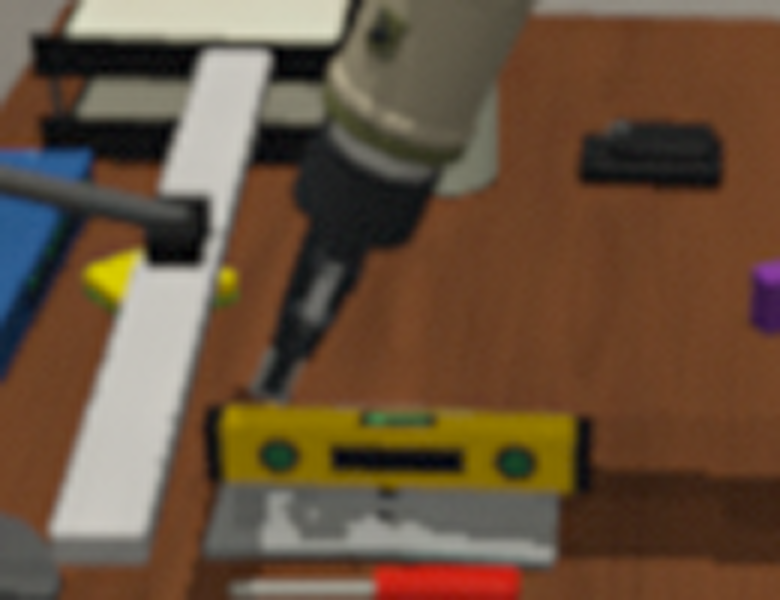

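{"method": "carry_out", "body": {
  "deltas": [
    [0.03,0,0.04,0,-1],
    [0.02,0,0.08,0,-1],
    [0.018,0,0.105,0,-1],
    [0.018,0,0.105,0,-1]
  ]
}}

```text
clock: 34.15
position: [0.6395, -0.0284, 0.0521]
ee_rot: [0.977, 0.007, 0.21, -0.025]
ft_force: [0.5, -0.3, -0.1]
grip_width: -0.001
grasp_force: 0.0
```

{"method": "carry_out", "body": {
  "deltas": [
    [-0.003,0,0.006,0,-1],
    [-0.006,0,0.012,0,-1],
    [-0.009,0,0.018,0,-1],
    [-0.009,0,0.018,0,-1]
  ]
}}

```text
clock: 34.65
position: [0.6401, -0.0283, 0.0501]
ee_rot: [0.977, 0.007, 0.211, -0.025]
ft_force: [1.3, -0.5, 1.5]
grip_width: 0.002
grasp_force: 0.9
```

{"method": "carry_out", "body": {
  "deltas": [
    [-0.003,0,0.006,0,-1],
    [-0.006,0,0.012,0,-1],
    [-0.006,0,0.012,0,-1]
  ]
}}

```text
clock: 35.02
position: [0.6401, -0.0282, 0.0483]
ee_rot: [0.977, 0.007, 0.211, -0.025]
ft_force: [-0.6, 0.1, 5.9]
grip_width: 0.001
grasp_force: 3.2
```

{"method": "carry_out", "body": {
  "deltas": [
    [-0.001,0,0.003,0,-1],
    [-0.001,0,0.003,0,-1],
    [-0.001,0,0.003,0,-1]
  ]
}}

```text
clock: 35.4
position: [0.6402, -0.0282, 0.0482]
ee_rot: [0.977, 0.007, 0.211, -0.025]
ft_force: [-3.4, -0.4, 10.9]
grip_width: 0.001
grasp_force: 5.1
```

```bash
python3 t.py; python3 lev.py | grep -A9 side
```

```text
t 35.4 j [ 0.15  0.3  -0.16  1.99 -0.01  0.43 -1.55] p [ 0.6402 -0.0282  0.0482] 
 [[ 0.911  0.024  0.412]
 [ 0.003 -0.999  0.051]
 [ 0.413 -0.046 -0.91 ]] lean deg dir 24.5 7.0 tooly yaw -88.7
tip [ 0.6493 -0.0271  0.0282] f [-3.38 -0.4  10.88]Traceback (most recent call last):
  File "lev.py", line 7, in <module>
    Q=c[y]; print(n,len(Q),"x",np.percentile(Q[:,0],[1,99]).round(3),"y",np.median(Q[:,1]).round(3),"yaw",np.degrees(np.polyfit(Q[:,0],Q[:,1],1)[0]).round(1))
                               ~~~~~~~~~~~~~^^^^^^^^^^^^^^^
    return _quantile_unchecked(
        a, q, axis, out, overwrite_input, method, keepdims, weights)
    return _ureduce(a,
                    func=_quantile_ureduce_func,
    ...<5 lines>...
                    overwrite_input=overwrite_input,
                    method=method)
    r = func(a, **kwargs)
    result = _quantile(arr,
                       quantiles=q,
    ...<2 lines>...
                       out=out,
                       weights=wgt)
    slices_having_nans = np.isnan(arr[-1, ...])
                                  ~~~^^^^^^^^^
IndexError: index -1 is out of bounds for axis 0 with size 0
```

```bash
sed -i 's/("top","side")/("side",)/' lev.py; python3 lev.py
```

```text
side 604 x [0.45  0.658] y -0.023 yaw 1.4
   0.44 0.018 0.061 -0.044 -0.021
   0.47 0.017 0.061 -0.043 -0.02
   0.5 0.014 0.059 -0.049 -0.018
   0.53 0.013 0.058 -0.044 -0.017
   0.56 0.011 0.055 -0.026 -0.016
   0.59 0.011 0.055 -0.045 -0.015
   0.62 0.01 0.054 -0.043 -0.015
   0.65 0.01 0.054 -0.038 -0.013
```

Far end pressed; it rocked the other way (near top 61 mm). I'll lift off and retreat toward the robot.

{"method": "carry_out", "body": {
  "deltas": [
    [0.02,0,-0.04,0,-1],
    [0.05,0,-0.11,0,-1],
    [-0.1,0,-0.2,0,-1],
    [-0.4,0,-0.4,0,-1],
    [-0.7,0,-0.6,0,-1],
    [-0.7,0,-0.6,0,-1]
  ]
}}

```text
clock: 36.25
position: [0.5039, -0.0337, 0.0862]
ee_rot: [0.977, 0.006, 0.21, -0.024]
ft_force: [0.4, -0.2, -0.9]
grip_width: 0.001
grasp_force: 0.0
```

{"method": "carry_out", "body": {
  "deltas": [
    [0,0,-0.3,0,-1],
    [0,0,-0.5,0,-1],
    [0,0,-0.5,0,-1],
    [0,0,-0.5,0,-1],
    [0,0,-0.5,0,-1],
    [0,0,-0.5,0,-1]
  ]
}}

```text
clock: 37.0
position: [0.476, -0.0368, 0.1534]
ee_rot: [0.977, 0.007, 0.209, -0.025]
ft_force: [0.2, 0.4, -0.4]
grip_width: -0.001
grasp_force: 0.0
```

```bash
python3 t.py; python3 lev.py; python3 - <<'E'
from h import *
p=camera("side"); save(p,"end.png",(200,120,460,310),3)
E
```

```text
t 37.0 j [ 0.24 -0.22 -0.19  2.26 -0.18  0.68 -1.4 ] p [ 0.476  -0.0368  0.1534] 
 [[ 0.912  0.024  0.409]
 [ 0.003 -0.999  0.052]
 [ 0.41  -0.046 -0.911]] lean deg dir 24.3 7.0 tooly yaw -88.6
tip [ 0.485  -0.0356  0.1333] f [ 0.17  0.38 -0.38]
side 597 x [0.45  0.656] y -0.024 yaw 1.4
   0.44 0.014 0.056 -0.043 -0.022
   0.47 0.011 0.055 -0.046 -0.017
   0.5 0.011 0.057 -0.11 -0.018
   0.53 0.011 0.056 -0.111 -0.017
   0.56 0.013 0.056 -0.038 -0.015
   0.59 0.016 0.057 -0.043 -0.017
   0.62 0.015 0.055 -0.045 -0.015
   0.65 0.014 0.056 -0.043 -0.014
```

View pics/end.png

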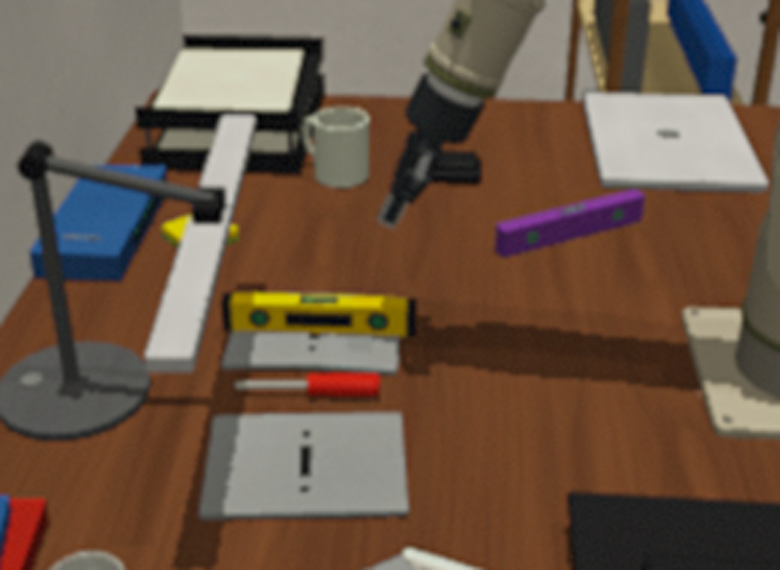

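The level stands still on the bent base, the arm is clear, and nothing else has moved.

```bash
python3 -c "
from workcell import ticket; print(ticket.hand_in())"
```

```text
the job is handed in; nothing more can be done
None
```

I handed the job in at about 37 s, with no verdict returned: the right-hand base (y ≈ -0.03 m) is the bent one, the level rocked both ways on it when pressed at each end, and it was left standing there with the arm clear.

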